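# Pack the diamond wheels into their kit drawer

## Task

Put the grinding kit away: lower every diamond wheel on the bench hub up into a well of its own in the open drawer (set them down, do not drop them), then fit the orange tray level over the wheels, with the spanner and the white dressing stick lying flat in it. Finally push the drawer fully home past its catch, without slamming it, and leave everything else on the bench where it is.

Things in the scene. Friction and masses are not known exactly. Their poses are not given: they have to be found in the camera images.
- wheel1: diamond grinding wheel lying flat, hub up: a gold-rimmed disc 66 mm across and 12 mm thick with a dark steel hub, 18 mm across, that rises 18 mm above the middle of the disc (30 mm high in all); 0.16 kg. Grip it by the hub. Origin: centre of the underside, z up along the hub. May be absent
- wheel2: as wheel1
- wheel3: as wheel1
- wheel4: as wheel1
- tray: orange square lift-out tray, 170 x 170 mm, rim 18 mm high, floor and walls 3 mm thick (inside 164 x 164 mm), 0.3 kg. A black upright grip stands in the middle of its floor: 12 mm thick along the tray's x, 60 mm long along y, top 34 mm above the underside; 76 mm of floor lies free on each side of it. Origin: centre of the underside. It fits the drawer at any quarter turn
- spanner: steel double-ended open spanner lying flat, 136 mm long along its x, heads 30 mm wide, shaft 14 mm wide and 9 mm thick, 0.11 kg. Origin: underside, mid-length, z up
- spanner_mid (a point): centre of the spanner, 4.5 mm above its origin
- stick: white dressing stick (square bar) with a grey sleeve on one end, 100 mm long along its x, 16 x 16 mm, 0.07 kg. Origin: underside, mid-length, z up
- stick_mid (a point): centre of the stick, 8 mm above its origin
- cabinet: low blue steel kit cabinet, fixed to the bench, 216 mm wide, 240 mm deep, 100 mm high, with one drawer. Origin: middle of its front edge, on the bench; x points to its back, y to its left seen from the robot. The mouth under its top is 92 mm above the bench: nothing in the drawer may stand higher
- drawer (a joint): drawer slide: 0 fully home, grows as the drawer comes out towards the robot (towards the cabinet's -x), at most 0.20 m; starts fully or nearly fully out. It runs with about 3 N of drag; from 14 to 6 mm before home a sprung roller catch resists (about 12 N in all); past it, push on to the stop, where the catch holds it
- drawer_floor (a point): centre of the drawer's inner floor, 16 mm above the bench, axes as the cabinet's; moves with the drawer. Inside 178 x 178 mm; walls 50 mm high, front panel 72 mm. A cross of dividers 4 mm thick, 34 mm high, makes four wells 87 mm square, centred at x, y = +-45.5 mm from here. The tray rests on the dividers, underside 34 mm above this point
- drawer_front (a point): centre of the width of the drawer's front face, 70 mm above the bench, 18 mm below the panel's top edge. The panel is 212 mm wide; below this point a steel pull, 90 mm wide, sticks out 20 mm, its top 44 mm above the bench: push on the flat panel above it
- jade_rough: dark green six-sided piece of rough jade, 72 mm across, 50 mm high; a bystander. Origin: centre of its underside
- jade_block: pale green jade block 26 x 22 x 30 mm high, standing among the wheels; a bystander. Origin: centre of its underside
- brush: brush 160 mm long, lying; a bystander
- paste_jar: small jar with white lid, 52 mm across, 50 mm high; a bystander. Origin: centre of its underside
- water_bottle: clear bottle with blue cap, 70 mm across, 170 mm high; a bystander. Origin: centre of its underside
- bangle_blank: flat green jade ring 72 mm across, 12 mm thick; a bystander. Origin: centre of its underside
Not all that is in view belongs to the job. Leave any green look-alike of the spanner alone.

How it is judged:
On the way, in this order (a step that is already met when the one before it is completed fails the run):
1. every wheel present lies flat, hub up, in a well of the drawer (x of wheel1 in the frame of drawer_floor between -0.089 and 0.089 m and y of wheel1 in the frame of drawer_floor between -0.089 and 0.089 m and z of wheel1 in the frame of drawer_floor between -0.004 and 0.006 m and angle between each of wheel1, wheel2, wheel3, wheel4's own z axis and vertical below 0.12 rad and linear speed of each of wheel1, wheel2, wheel3, wheel4 below 0.03 m/s and x of wheel2 in the frame of drawer_floor between -0.089 and 0.089 m and y of wheel2 in the frame of drawer_floor between -0.089 and 0.089 m and z of wheel2 in the frame of drawer_floor between -0.004 and 0.006 m and x of wheel3 in the frame of drawer_floor between -0.089 and 0.089 m and y of wheel3 in the frame of drawer_floor between -0.089 and 0.089 m and z of wheel3 in the frame of drawer_floor between -0.004 and 0.006 m and x of wheel4 in the frame of drawer_floor between -0.089 and 0.089 m and y of wheel4 in the frame of drawer_floor between -0.089 and 0.089 m and z of wheel4 in the frame of drawer_floor between -0.004 and 0.006 m), for 0.2 s.
2. the tray sits level on the dividers over the wheels, with the spanner and the stick lying flat in it (all of step 1 and x of tray in the frame of drawer_floor between -0.012 and 0.012 m and y of tray in the frame of drawer_floor between -0.012 and 0.012 m and z of tray in the frame of drawer_floor between 0.029 and 0.039 m and angle between tray's own z axis and vertical below 0.06 rad and linear speed of each of tray, spanner, stick below 0.03 m/s and x of spanner_mid in the frame of tray between -0.083 and 0.083 m and y of spanner_mid in the frame of tray between -0.083 and 0.083 m and z of spanner_mid in the frame of tray between 0 and 0.017 m and angle between spanner's own x axis and vertical between 1.45 and 1.69 rad and x of stick_mid in the frame of tray between -0.083 and 0.083 m and y of stick_mid in the frame of tray between -0.083 and 0.083 m and z of stick_mid in the frame of tray between 0 and 0.017 m and angle between stick's own x axis and vertical between 1.45 and 1.69 rad), for 0.2 s.
3. the drawer is pushed home (value of joint drawer below 0.003 m), for 0.2 s.
At the end, for the whole second after the job is handed in: Wheels lie flat (0.12 rad), hub up, on the drawer floor; the tray is level (0.06 rad), its underside 29 to 39 mm above that floor; spanner and stick lie flat on the tray's floor; all at rest; the drawer is within 3 mm of fully home (all of step 2 and value of joint drawer below 0.003 m); the robot touches nothing.
It fails at once if a wheel is dropped into the drawer (faster than 0.9 m/s near its floor) ((x of wheel1 in the frame of drawer_floor between -0.089 and 0.089 m and y of wheel1 in the frame of drawer_floor between -0.089 and 0.089 m and z of wheel1 in the frame of drawer_floor below 0.03 m and linear speed of wheel1 above 0.9 m/s) or (x of wheel2 in the frame of drawer_floor between -0.089 and 0.089 m and y of wheel2 in the frame of drawer_floor between -0.089 and 0.089 m and z of wheel2 in the frame of drawer_floor below 0.03 m and linear speed of wheel2 above 0.9 m/s) or (x of wheel3 in the frame of drawer_floor between -0.089 and 0.089 m and y of wheel3 in the frame of drawer_floor between -0.089 and 0.089 m and z of wheel3 in the frame of drawer_floor below 0.03 m and linear speed of wheel3 above 0.9 m/s) or (x of wheel4 in the frame of drawer_floor between -0.089 and 0.089 m and y of wheel4 in the frame of drawer_floor between -0.089 and 0.089 m and z of wheel4 in the frame of drawer_floor below 0.03 m and linear speed of wheel4 above 0.9 m/s)).
It fails at once if the drawer is slammed (faster than 0.5 m/s) (velocity of joint drawer below -0.5 m/s).
It fails at once if another thing on the bench is shifted more than 6 cm (distance of any of jade_rough, jade_block, brush, paste_jar, water_bottle, bangle_blank from where it was at the start of the episode above 0.06 m).
Of wheel1, wheel2, wheel3, wheel4 only 2 to 4 are there at a start; the rules pass over those that are not, and their reading is None.
At some moment in a run one of wheel1, wheel2, wheel3, wheel4, spanner, stick may be knocked a few centimetres aside while the robot is not near it.
It also fails if it takes over 210 s, if anything falls off the work surface, if the arm or the gripper's body presses on something with over 40 N, if the wrist force passes 120 N, or if a joint passes its speed limit or range.

## Robot

A 6-joint arm with a two-finger parallel gripper is mounted at the origin on the work surface. World frame = base frame: x ahead of the robot, y to its left, z up, the work surface at z = 0. Lengths are in m, angles in rad, forces in N, time in s.
With the tool pointing down it reaches from about 0.25 to 0.775 m from the base axis. Payload 4 kg.
Tool frame: the origin (TCP) lies on the mounting face of the last link; the fingertips stand 199 mm ahead of it and the grasp point (between the pads) lies 180 mm ahead of it; x points along the fingers, y is the direction in which the jaws open and shut, and the axes are right-handed (so a half turn about x gives the same grasp; the last joint's range is limited). The gripper opens to 94 mm and grips with 3 to 60 N. Pads are 16 mm wide; open, the fingers measure 119 mm over their backs; the gripper's body (75 mm by 177 mm) begins 78 mm behind the grasp point.
Start: joints at [-1.405, 0.087, 1.371, -0, 1.684, -0.103], TCP at [0.146, -0.53, 0.405] pointing down, gripper open.
Joint ranges: [-3.1, 3.1], [-0.76, 2.03], [0.27, 2.55], [-1.08, 4.22], [0.17, 2.65], [-2.57, 2.57]. Speed limits (rad/s): [2.79, 2.79, 3.14, 3.14, 3.14, 3.14].

## Interface

Orientations are given as [roll, pitch, yaw] about the fixed x, y, z axes, in that order (R = Rz(yaw) Ry(pitch) Rx(roll)).
In Python, from bench import robot gives the robot as it stands. The module is installed in compiled form; this text tells all that it offers.
- The arm moves only by the shell command python3 -m pendant 'ROWS'. ROWS is a JSON object of lists of equal length, an entry for each row: "turn": the turn, a rotation vector about the world's x, y, z in rad, a list of three; "delta_pos": the shift along the world's x, y, z in cm, a list of three; "gripper": the finger opening in cm, from 0 to 9.4. In form: {"turn": [[ax, ay, az], ...], "delta_pos": [[dx, dy, dz], ...], "gripper": [gripper, ...]}. A call has 1 to 8 rows; each row shifts and turns the commanded pose from where the row before left it; what a row does not reach is not made up. A row lasts 1/8 s, in which the tool goes at most 62.5 mm and 10.7 degrees, less where a joint would pass 70% of its speed; a pose out of reach is approached as far as the arm can. A call with a gripper value outside its range is refused whole. The fingers move at their own pace and stop on an object; the grip force is fixed at half the most. Time passes only in rows, so rows that do not move let the fingers close. It gives the time, the measured TCP pose, the force and the opening at its end, in the units of the state.
- robot.get_obs(): the state, without advancing time (a new reading comes with each control period).
- robot.snapshot(name): name is "side" or "top"; returns (picture, depth): 400x640x3 uint8, red, green, blue; 400x640 float32, m along the optical axis (not along the pixel's ray), 0 where there is no reading.
- robot.camera_params(name): a dict with "vertical_fov" (degrees; the focal length in pixels is half the picture's height over the tangent of half this angle, whatever the lens; pixels are square), "cx", "cy" (the principal point, pixels), "R" (3x3) and "t" (3): a world point X has camera coordinates R X + t. Camera axes: x right, y down, z forward; pixel columns grow to the right and rows downward; lengths in m; the calibration is good to about 2 mm. A picture is of the moment at which its call begins. camera_params takes no time and is no camera call.
- robot.close_job(): hands the job in, once; it reports no verdict.
The state is a dict: "time": time; "joint_positions": joint angles; "qvel": joint speeds; "joint_torque": joint torques, N m; "tool_pos": TCP position; "ee_rot": TCP orientation; "wrist_force": force on the tool from outside, world axes, zero at the start; "wrist_torque": the same for the moment, N m; "width": finger opening in m.
Only numpy, scipy, OpenCV 4.12 (cv2) and the standard library are available. Lean on these libraries where they do the work, as an engineer would, in place of code of your own. Each camera call takes 0.05 s, during which the arm holds its last target. There are 200 camera calls.

## Working session

There is one attempt and no reset: what is moved stays moved. The work goes in short steps, Python scripts to look and compute and a shell command to move; the robot and the scene stay as the last step left them, time stands still between calls to the robot, and variables do not carry over. Pictures are saved under pics/ and viewed, about 12 in all and at most 16, crops included, and the job is handed in when it is done.

```bash
mkdir -p pics; cat > h.py <<'E'
import numpy as np, cv2
from bench import robot
def cam(n):
    p=robot.camera_params(n); f=200/np.tan(np.radians(p['vertical_fov'])/2)
    return p,f,np.array(p['R']),np.array(p['t'])
def snap(n):
    im,d=robot.snapshot(n); return im,d
def save(im,fn,crop=None,s=1):
    if crop: im=im[crop[1]:crop[3],crop[0]:crop[2]]
    im=cv2.resize(im,None,fx=s,fy=s,interpolation=cv2.INTER_CUBIC)
    cv2.imwrite('pics/'+fn,im[:,:,::-1])
def cloud(n,d):
    p,f,R,t=cam(n); v,u=np.mgrid[:400,:640]
    X=np.stack([(u-p['cx'])/f*d,(v-p['cy'])/f*d,d],-1)
    return (X-t)@R
def ray(n,u,v,z):
    p,f,R,t=cam(n); c=-R.T@t; r=R.T@np.array([(u-p['cx'])/f,(v-p['cy'])/f,1])
    return c+r*(z-c[2])/r[2]
def proj(n,X):
    p,f,R,t=cam(n); x=R@np.array(X)+t; return p['cx']+f*x[0]/x[2],p['cy']+f*x[1]/x[2]
E
python3 - <<'E'
from h import *
print({k:v for k,v in robot.get_obs().items()})
for n in('top','side'):
    im,d=snap(n); save(im,n+'0.png',s=1.25); np.save(n+'0.npy',d); np.save(n+'0im.npy',im)
    p,f,R,t=cam(n); print(n,f,p['cx'],p['cy'],R.round(3).tolist(),(-R.T@t).round(3),(d>0).mean())
E
```

```text
{'time': 0.0, 'joint_positions': array([-1.40510558e+00,  8.79480195e-02,  1.37221689e+00, -2.44223722e-05,
        1.68361585e+00, -1.03110935e-01]), 'qvel': array([-0.00056682, -0.00172268,  0.00057529, -0.00100432, -0.00097707,
        0.00022535]), 'joint_torque': array([ 2.76819637e-04, -3.40180528e+01, -3.02424216e+01,  7.18920864e-02,
        3.29398981e-02, -1.69474511e-04]), 'tool_pos': array([ 0.14603478, -0.53014325,  0.40352649]), 'ee_rot': array([-1.66281451,  1.56860809,  1.74757709]), 'wrist_force': array([0.06665476, 0.56626228, 0.078981  ]), 'wrist_torque': array([0.03767518, 0.01300461, 0.05909102]), 'width': 0.09379623920736979}
top 385.98556733835824 318.0261458726996 201.76437067206797 [[-0.025, -0.999, 0.026], [-0.99, 0.021, -0.143], [0.142, -0.029, -0.989]] [0.368 0.016 1.142] 0.9960703125
side 361.88214594330907 322.1710089956579 195.39467328375824 [[-0.993, -0.117, -0.011], [-0.059, 0.579, -0.813], [0.101, -0.807, -0.582]] [0.417 0.914 0.718] 0.99621875
```

View pics/top0.png

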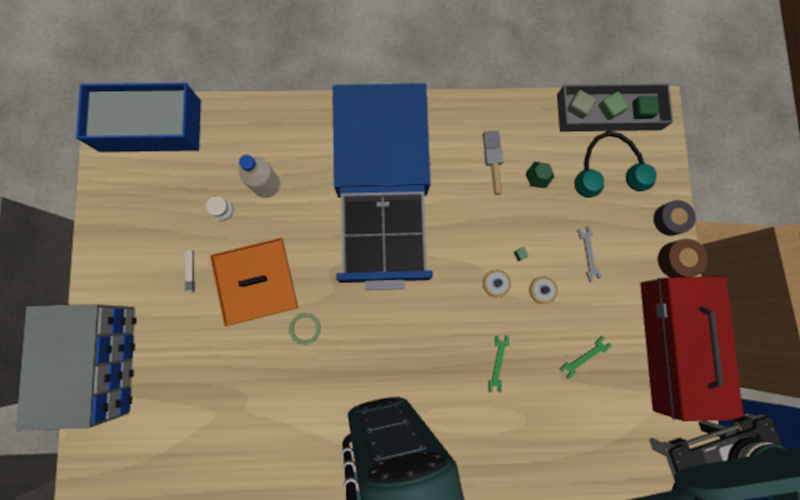

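View pics/side0.png

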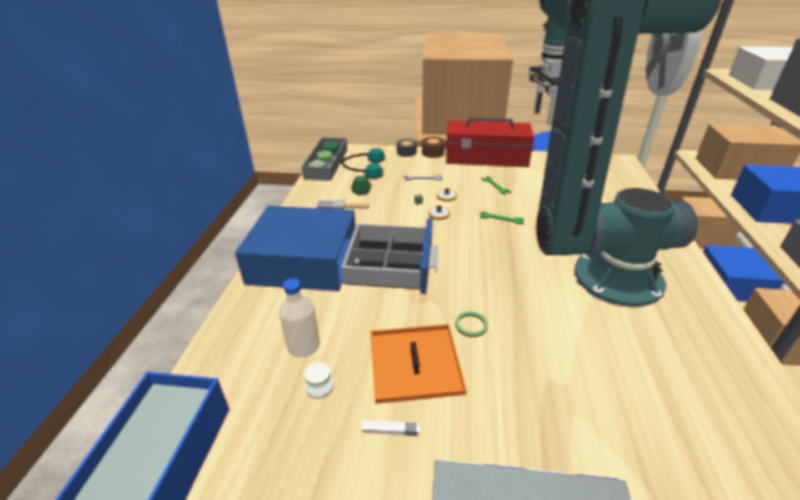

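Top view (800-wide): two gold-rimmed wheels at (497,283) and (543,290), with the jade block at (521,254). The grey steel spanner is at (590,252); the green ones at (498,363) and (585,357) are look-alikes. The tray is at (254,282), the stick at (189,270) and the drawer at (384,235).

```bash
cat > m.py <<'E'
from h import *
def blobs(mask,C,zmin=None,amin=30,show=True,name=''):
    n,l,s,c=cv2.connectedComponentsWithStats(mask.astype(np.uint8))
    out=[]
    for i in range(1,n):
        if s[i,4]<amin: continue
        P=C[l==i]; xy=P[:,:2]; (cx,cy),(w,h),a=cv2.minAreaRect((xy*1000).astype(np.float32))
        print(name,'px',c[i].round(1),'n',s[i,4],'mean',xy.mean(0).round(4),'rect',round(cx,1),round(cy,1),round(w,1),round(h,1),round(a,1),'z50/95',np.percentile(P[:,2],[50,95]).round(4))
E
python3 - <<'E'
from m import *
for n in('top','side'):
    d=np.load(n+'0.npy');im=np.load(n+'0im.npy');C=cloud(n,d)
    inb=(C[...,0]>0.2)&(C[...,0]<.9)&(abs(C[...,1])<.62)&(C[...,2]<.3)
    bl=C[inb&(abs(C[...,2])<.02)]; print(n,'bench z',np.percentile(bl[:,2],[10,50,90]))
    hsv=cv2.cvtColor(im,cv2.COLOR_RGB2HSV)
    blobs(inb&(C[...,2]>.006),C,name=n)
im=np.load('top0im.npy'); a=im[170:330,360:520]; b=im[140:240,255:355]; 
save(cv2.hconcat([cv2.resize(a,(480,480),interpolation=2),cv2.resize(im[150:250,265:355],(320,480),interpolation=2)]),'c1.png')
E
```

```text
top bench z [-0.00184163  0.00113106  0.00575445]
top px [305.7 146.8] n 11301 mean [0.6805 0.016 ] rect 671.7 19.8 457.9 225.7 0.6 z50/95 [0.0974 0.1031]
top px [127.6  98.9] n 2613 mean [0.8374 0.5308] rect 845.8 538.3 163.0 108.4 89.9 z50/95 [0.0614 0.0892]
top px [482.8 109.9] n 2370 mean [ 0.7999 -0.5258] rect 778.4 -523.8 192.1 243.0 89.9 z50/95 [0.0313 0.0484]
top px [395.1 125.1] n 529 mean [ 0.7597 -0.2573] rect 748.3 -258.2 160.3 41.6 2.1 z50/95 [0.019  0.0229]
top px [207.1 140.2] n 806 mean [0.6933 0.2864] rect 701.3 309.0 66.6 96.0 8.6 z50/95 [0.1138 0.1713]
top px [432.  139.2] n 367 mean [ 0.7067 -0.3601] rect 711.3 -363.3 68.5 56.6 26.6 z50/95 [0.0431 0.053 ]
top px [175.9 166.1] n 326 mean [0.6388 0.3925] rect 642.2 395.4 48.7 49.2 22.5 z50/95 [0.049  0.0532]
top px [471.8 202.3] n 253 mean [ 0.519  -0.4774] rect 520.0 -478.4 131.2 35.7 9.3 z50/95 [0.0096 0.013 ]
top px [200.3 224.3] n 488 mean [0.4713 0.3264] rect 470.2 319.5 177.6 175.4 11.4 z50/95 [0.0164 0.0217]
top px [151.5 216. ] n 239 mean [0.4982 0.4673] rect 498.0 471.6 99.5 26.3 1.2 z50/95 [0.0164 0.02  ]

[... 1875 characters left out ...]
 [0.3587 0.2072] rect 359.3 205.3 69.4 70.8 42.3 z50/95 [0.0096 0.0119]
side px [334.8 291.5] n 685 mean [0.4627 0.329 ] rect 470.0 321.5 170.6 174.8 12.8 z50/95 [0.0141 0.0178]
side px [331.9 285.8] n 141 mean [0.4696 0.329 ] rect 470.3 321.3 12.5 61.6 12.3 z50/95 [0.0313 0.0338]
side px [254.7 304.2] n 547 mean [0.6392 0.4087] rect 641.8 402.2 49.7 48.7 57.5 z50/95 [0.0448 0.0501]
side px [140.2 343.9] n 5230 mean [0.8347 0.5419] rect 846.0 539.8 108.0 160.3 0.0 z50/95 [0.0602 0.0881]
side px [312.4 341.4] n 412 mean [0.4978 0.4728] rect 498.9 471.2 99.3 19.0 3.6 z50/95 [0.0142 0.0165]
side px [418.7 381.8] n 2183 mean [0.3075 0.6077] rect 309.7 604.9 30.2 219.2 90.0 z50/95 [0.1484 0.15  ]
```

View pics/c1.png

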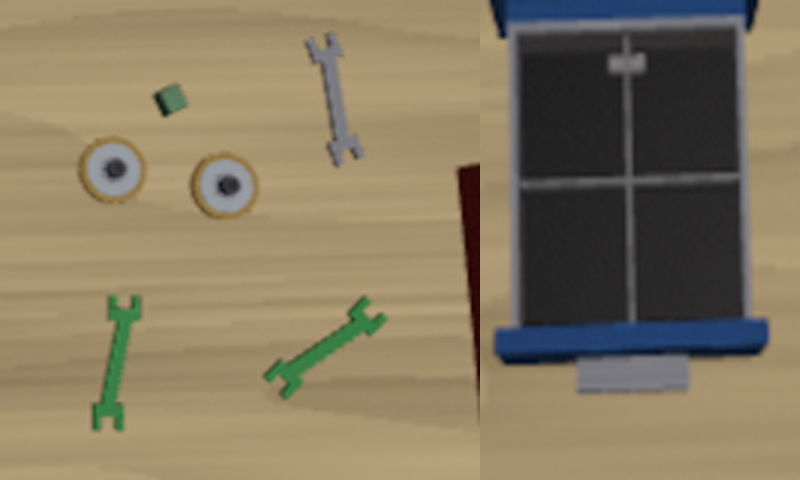

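Crop: both wheels are hub up at crop (113,170) and (226,186). The grey spanner at (333,100) is the steel one, the two green ones are decoys, and the drawer is empty with a four-way cross. Next I fit the drawer and work out the tool orientation.

```bash
python3 - <<'E'
from m import *
from scipy.spatial.transform import Rotation as Ro
o=robot.get_obs(); R=Ro.from_euler('xyz',o['ee_rot']).as_matrix(); print(R.round(3))
d=np.load('top0.npy');im=np.load('top0im.npy');C=cloud('top',d)
hsv=cv2.cvtColor(im,cv2.COLOR_RGB2HSV)
blue=(hsv[...,0]>100)&(hsv[...,0]<125)&(hsv[...,1]>140)
reg=(abs(C[...,1])<.2)&(C[...,0]>.4)
blobs(blue&reg&(C[...,2]>.085),C,name='cab/panel')
fl=reg&(C[...,2]>.005)&(C[...,2]<.028)&(C[...,0]<.7)&(C[...,0]>.47)&(C[...,1]<.125)&(C[...,1]>-.09)
blobs(fl,C,name='floor')
blobs(reg&(C[...,2]>.035)&(C[...,2]<.056)&(C[...,0]<.64)&~blue,C,name='div/pull')
# corner pixels on planes
for u,v,z,nm in [(338,278,.088,'panelL'),(432,278,.088,'panelR'),(333,192,.1,'cabL'),(429,192,.1,'cabR'),(333,86,.1,'cabBL'),(427,85,.1,'cabBR'),(384,235,.05,'cross')]:
    print(nm,ray('top',u/1.25,v/1.25,z).round(4))
d=np.load('side0.npy');im=np.load('side0im.npy');C=cloud('side',d)
hsv=cv2.cvtColor(im,cv2.COLOR_RGB2HSV);blue=(hsv[...,0]>100)&(hsv[...,0]<125)&(hsv[...,1]>120)
reg=(abs(C[...,1])<.2)&(C[...,0]>.4)
blobs(blue&reg&(C[...,2]>.08),C,name='side cab')
# spanner orientation, tray grip, stick by PCA
for n in('top','side'):
  C=cloud(n,np.load(n+'0.npy'))
  for nm,b in dict(sp=(.44,.6,-.53,-.43,.004,.05),stick=(.43,.57,.44,.5,.006,.05),grip=(.4,.54,.28,.36,.026,.05)).items():
    m=(C[...,0]>b[0])&(C[...,0]<b[1])&(C[...,1]>b[2])&(C[...,1]<b[3])&(C[...,2]>b[4])&(C[...,2]<b[5])
    P=C[m][:,:2]; c=P.mean(0); w,V=np.linalg.eigh(np.cov(P.T)); a=V[:,1]; print(n,nm,c.round(4),'ang',np.degrees(np.arctan2(a[1],a[0])).round(1),(np.sqrt(12*w)*1000).round(0))
E
```

```text
[[-0.     0.266 -0.964]
 [ 0.002 -0.964 -0.266]
 [-1.    -0.002 -0.   ]]
cab/panel px [304.2 108.1] n 5993 mean [0.7857 0.0181] rect 787.6 17.9 238.9 211.3 0.2 z50/95 [0.1005 0.1037]
cab/panel px [306.6 219.7] n 396 mean [0.47   0.0179] rect 470.4 15.2 15.3 205.8 0.3 z50/95 [0.0887 0.0917]
floor px [305.  150.9] n 283 mean [0.6865 0.0184] rect 682.5 16.5 26.0 212.7 0.4 z50/95 [0.0075 0.0127]
floor px [291.2 173. ] n 802 mean [0.6174 0.0608] rect 617.4 60.7 82.3 86.5 0.8 z50/95 [0.0168 0.0208]
floor px [322.  172.1] n 803 mean [ 0.6182 -0.0307] rect 617.5 -30.9 81.8 87.4 0.9 z50/95 [0.0168 0.0209]
floor px [291.5 203.2] n 824 mean [0.5268 0.0614] rect 526.3 60.8 80.5 87.1 1.0 z50/95 [0.0167 0.0211]
floor px [322.9 202.3] n 815 mean [ 0.5273 -0.0309] rect 526.7 -31.0 80.5 86.9 0.7 z50/95 [0.0168 0.021 ]
div/pull px [304.3 188. ] n 267 mean [0.5657 0.0227] rect 562.3 30.5 187.1 138.5 51.9 z50/95 [0.0497 0.0536]
div/pull px [307.7 227.1] n 236 mean [0.4531 0.0152] rect 453.0 16.8 20.6 90.7 0.3 z50/95 [0.0445 0.0481]
panelL [0.4649 0.1168 0.088 ]
panelR [ 0.4602 -0.0888  0.088 ]
cabL [0.655  0.1252 0.1   ]
cabR [ 0.6511 -0.0877  0.1   ]
cabBL [0.9045 0.1237 0.1   ]
cabBR [ 0.9043 -0.0919  0.1   ]
cross [0.565  0.0143 0.05  ]
side cab px [  4.2 136.9] n 227 mean [ 1.7633 -0.1782] rect 1764.9 -167.3 64.7 15.6 88.4 z50/95 [0.1109 0.159 ]
side cab px [237.7 188.6] n 3291 mean [0.7851 0.0411] rect 787.7 20.0 238.2 218.8 0.3 z50/95 [0.0982 0.1003]
side cab px [340.5 198. ] n 157 mean [0.4714 0.0429] rect 471.8 23.7 13.5 195.9 0.4 z50/95 [0.0855 0.0878]
top sp [ 0.5188 -0.4772] ang -177.2 [ 65. 150.]
top stick [0.4984 0.4673] ang -176.6 [ 19. 103.]
top grip [0.4701 0.3184] ang 103.1 [13. 61.]
side sp [ 0.5194 -0.4731] ang -174.9 [ 27. 140.]
side stick [0.4978 0.4728] ang -177.2 [ 18. 100.]
side grip [0.47   0.3244] ang 102.2 [12. 63.]
```

```bash
python3 -m pendant '{"turn":[[0,0,0],[0,0,0],[0,0,0],[0,0,0],[0,0,0],[0,0,0],[0,0,0],[0,0,0]],"delta_pos":[[3.83,3.54,0],[3.83,3.54,0],[3.83,3.54,0],[3.83,3.54,-2],[3.83,3.54,-2],[3.83,3.54,-2],[3.83,3.54,-2],[3.83,3.54,-2]],"gripper":[9.4,7,5,5,5,5,5,5]}'
python3 - <<'E'
from m import *
im,d=snap('top'); s,ds=snap('side'); np.save('s1.npy',ds)
save(cv2.vconcat([im[100:350,:],s[60:310,:]]),'v2.png',s=1.1)
print(robot.get_obs()['tool_pos'])
E
```

```text
time: 1.1
tool_pos: [0.4533, -0.2456, 0.3037]
ee_rot: [-0.43, 1.57, 2.98]
wrist_force: [-0.1, -0.5, -0.5]
width: 0.0504
[ 0.45417362 -0.24334064  0.30126928]
```

View pics/v2.png

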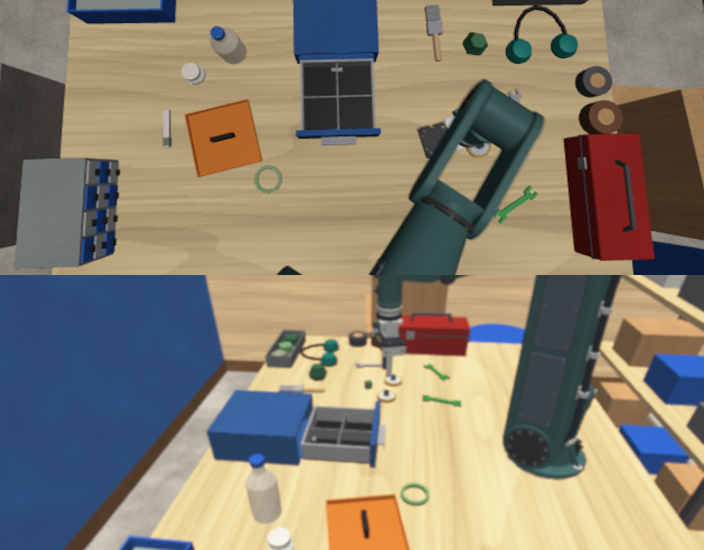

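No third wheel anywhere. The gripper is above wheel A, at about top (465,140) and side (387,375) in this view. I descend and grip.

```bash
python3 -m pendant '{"turn":[[0,0,0],[0,0,0],[0,0,0],[0,0,0],[0,0,0],[0,0,0],[0,0,0],[0,0,0]],"delta_pos":[[-0.1,-0.35,-2],[0,0,-2],[0,0,-2],[0,0,-1.5],[0,0,-1.2],[0,0,0],[0,0,0],[0,0,0]],"gripper":[5,5,5,5,5,5,5,5]}'
python3 - <<'E'
from m import *
s,ds=snap('side'); C=cloud('side',ds); save(s,'v3.png',(300,110,420,210),6)
E
```

```text
time: 2.2
tool_pos: [0.4518, -0.2507, 0.2186]
ee_rot: [2.214, 1.569, -0.659]
wrist_force: [0.2, -0.3, 0.0]
width: 0.0499
```

View pics/v3.png

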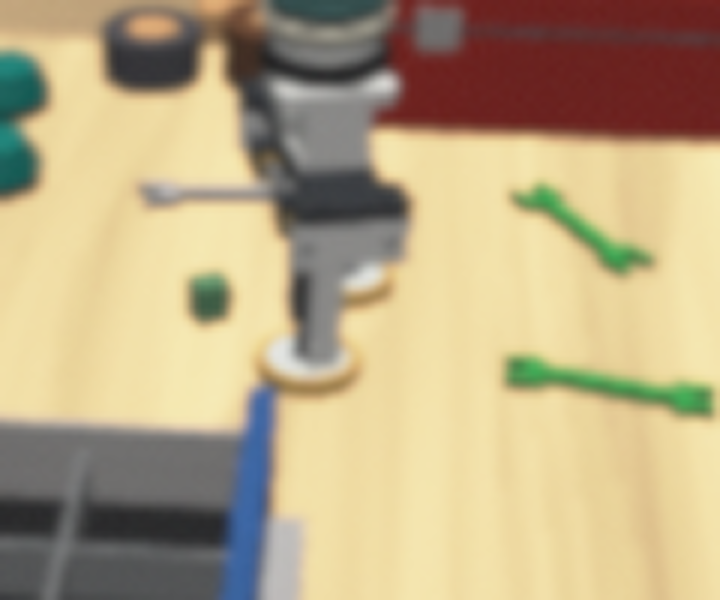

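Crop: the near finger stands on the disc beside the hub at crop (318,330), which is well placed. I lower 4 mm, close and lift.

```bash
python3 -m pendant '{"turn":[[0,0,0],[0,0,0],[0,0,0],[0,0,0],[0,0,0],[0,0,0],[0,0,0],[0,0,0]],"delta_pos":[[0,0,-0.3],[0,0,0],[0,0,0],[0,0,0],[0,0,0],[0,0,2],[0,0,4],[0,0,5]],"gripper":[5,3,1.5,1.5,1.5,1.5,1.5,1.5]}'
```

```text
time: 3.25
tool_pos: [0.451, -0.2502, 0.3239]
ee_rot: [-0.876, 1.566, 2.534]
wrist_force: [0.6, 0.8, -2.5]
width: 0.0174
```

```bash
python3 -m pendant '{"turn":[[0,0,0],[0,0,0],[0,0,0],[0,0,0],[0,0,0],[0,0,0],[0,0,0],[0,0,0]],"delta_pos":[[1,2.5,0],[1.3,4,0],[1.5,4.5,0],[1.5,4.5,0],[1.3,4,0],[1,2.6,0],[0,0,0],[0,0,0]],"gripper":[1.5,1.5,1.5,1.5,1.5,1.5,1.5,1.5]}'
python3 - <<'E'
from m import *
s,ds=snap('side'); t,dt=snap('top'); print(robot.get_obs()['tool_pos'])
save(cv2.hconcat([cv2.resize(t[130:250,245:365],(400,400),interpolation=2),cv2.resize(s[130:250,260:380],(400,400),interpolation=2)]),'v4.png')
C=cloud('side',ds); h=cv2.cvtColor(s,cv2.COLOR_RGB2HSV)
m=(C[...,2]>.105)&(C[...,2]<.13)&(C[...,0]>.48)&(C[...,0]<.6)&(abs(C[...,1])<.1); blobs(m,C,name='wheel')
E
```

```text
time: 4.25
tool_pos: [0.5272, -0.0299, 0.3242]
ee_rot: [0.201, 1.569, -2.672]
wrist_force: [0.4, -0.5, -1.9]
width: 0.0173
[ 0.52718918 -0.03046151  0.32447505]
wheel px [323.8 176.8] n 211 mean [ 0.5277 -0.0159] rect 527.7 -25.1 62.6 63.8 87.1 z50/95 [0.1192 0.1221]
```

View pics/v4.png

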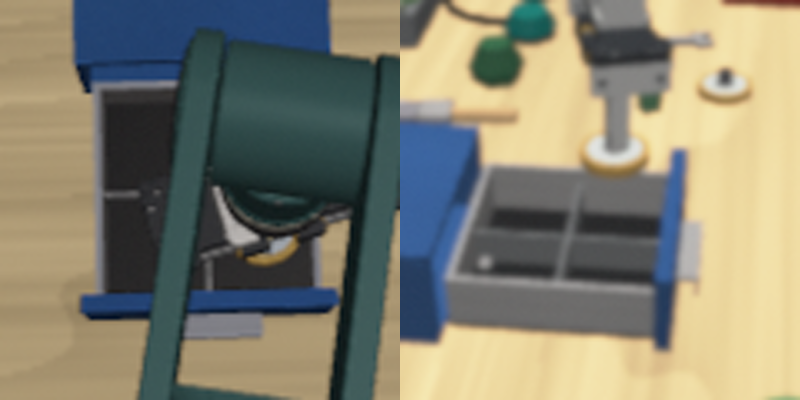

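The wheel hangs level over the front right well, at right half (613,155) and left half (272,250). I lower slowly.

```bash
python3 -m pendant '{"turn":[[0,0,0],[0,0,0],[0,0,0],[0,0,0],[0,0,0],[0,0,0],[0,0,0],[0,0,0]],"delta_pos":[[0,0,-2],[0,0,-2],[0,0,-1.8],[0,0,-1.2],[0,0,-1],[0,0,-0.6],[0,0,-0.4],[0,0,0]],"gripper":[1.5,1.5,1.5,1.5,1.5,1.5,1.5,1.5]}'
```

```text
time: 5.35
tool_pos: [0.5275, -0.0295, 0.2347]
ee_rot: [1.817, 1.571, -1.056]
wrist_force: [0.0, -0.1, -1.7]
width: 0.0168
```

```bash
python3 -m pendant '{"turn":[[0,0,0],[0,0,0],[0,0,0],[0,0,0],[0,0,0],[0,0,0],[0,0,0],[0,0,0]],"delta_pos":[[0,0,-0.2],[0,0,-0.1],[0,0,-0.1],[0,0,0],[0,0,0],[0,0,0],[0,0,0],[0,0,0]],"gripper":[1.5,1.5,1.5,1.5,1.5,2.2,3,4]}'
```

```text
time: 6.35
tool_pos: [0.5276, -0.0295, 0.2311]
ee_rot: [2.616, 1.57, -0.257]
wrist_force: [0.4, -0.4, 0.1]
width: 0.0368
```

```bash
python3 -m pendant '{"turn":[[0,0,0],[0,0,0],[0,0,0],[0,0,0],[0,0,0],[0,0,0],[0,0,0],[0,0,0]],"delta_pos":[[0,0,2],[0,0,4],[0,0,4],[0,-4,1],[-1,-5.5,0],[-2,-6,0],[-2,-6,0],[-2,-6,0]],"gripper":[4,4.5,5,5,5,5,5,5]}'
python3 - <<'E'
from m import *
s,ds=snap('side'); t,dt=snap('top');p=robot.get_obs()['tool_pos']; print(p)
C=cloud('side',ds)
blobs((C[...,2]>.006)&(C[...,2]<.06)&(C[...,0]>.38)&(C[...,0]<.5)&(C[...,1]<-.2)&(C[...,1]>-.43),C,name='wheelB')
blobs((C[...,2]>.024)&(C[...,2]<.034)&(C[...,0]>.48)&(C[...,0]<.57)&(C[...,1]<.01)&(C[...,1]>-.08),C,name='wheelA',amin=5)
E
```

```text
time: 7.35
tool_pos: [0.4573, -0.3041, 0.341]
ee_rot: [2.303, 1.57, -0.57]
wrist_force: [0.7, -0.8, 0.4]
width: 0.0496
[ 0.45597762 -0.30741599  0.3406076 ]
wheelB px [357.4 154.9] n 118 mean [ 0.4328 -0.3524] rect 434.7 -354.9 61.4 65.4 72.7 z50/95 [0.0102 0.0269]
wheelA px [325.9 190.1] n 67 mean [ 0.528  -0.0725] rect 526.6 -72.4 83.9 19.7 11.9 z50/95 [0.0292 0.0331]
wheelA px [324.5 197.9] n 101 mean [ 0.5281 -0.0309] rect 528.7 -36.8 62.0 46.8 5.1 z50/95 [0.0267 0.0311]
```

```bash
python3 -m pendant '{"turn":[[0,0,0],[0,0,0],[0,0,0],[0,0,0],[0,0,0],[0,0,0],[0,0,0],[0,0,0]],"delta_pos":[[-1.2,-2.8,-1],[-1.1,-2.8,-3],[0,0,-3],[0,0,-2],[0,0,-1.5],[0,0,-1],[0,0,-0.5],[0,0,0]],"gripper":[5,5,5,5,5,5,5,5]}'
python3 - <<'E'
from m import *
s,ds=snap('side'); print(robot.get_obs()['tool_pos']); save(s,'v5.png',(310,110,400,185),7)
E
```

```text
time: 8.45
tool_pos: [0.4353, -0.3584, 0.2209]
ee_rot: [2.023, 1.57, -0.849]
wrist_force: [-0.3, -0.3, -1.3]
width: 0.0499
[ 0.43539038 -0.35852029  0.22129128]
```

View pics/v5.png

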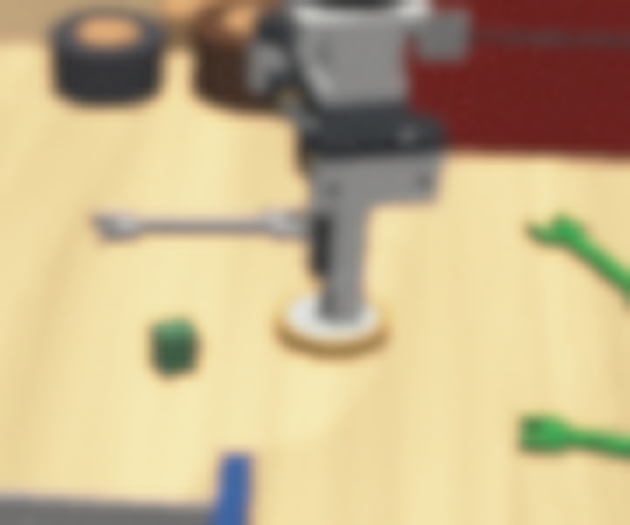

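Crop: the finger stands over wheel B beside its hub at (342,305). I go down 5.5 mm, grip and lift.

```bash
python3 -m pendant '{"turn":[[0,0,0],[0,0,0],[0,0,0],[0,0,0],[0,0,0],[0,0,0],[0,0,0],[0,0,0]],"delta_pos":[[0,0,-0.55],[0,0,0],[0,0,0],[0,0,0],[0,0,0],[0,0,2],[0,0,4],[0,0,5]],"gripper":[5,3,1.5,1.5,1.5,1.5,1.5,1.5]}'
```

```text
time: 9.5
tool_pos: [0.4348, -0.358, 0.3244]
ee_rot: [-1.064, 1.566, 2.347]
wrist_force: [0.3, -1.4, -1.9]
width: 0.017
```

```bash
python3 -m pendant '{"turn":[[0,0,0],[0,0,0],[0,0,0],[0,0,0],[0,0,0],[0,0,0],[0,0,0],[0,0,0]],"delta_pos":[[1,3.5,0.2],[1.2,5.5,0.2],[1.2,5.9,0],[1.2,5.9,0],[1.2,5.9,0],[1.2,5.9,0],[1.2,5.5,0],[1,3.7,0]],"gripper":[1.5,1.5,1.5,1.5,1.5,1.5,1.5,1.5]}' && python3 -m pendant '{"turn":[[0,0,0],[0,0,0],[0,0,0],[0,0,0],[0,0,0],[0,0,0],[0,0,0]],"delta_pos":[[0,0,0],[0,0,0],[0,0,-2],[0,0,-2],[0,0,-1],[0,0,0],[0,0,0]],"gripper":[1.5,1.5,1.5,1.5,1.5,1.5,1.5]}'
python3 - <<'E'
from m import *
s,ds=snap('side'); print(robot.get_obs()['tool_pos']); save(s,'v6.png',(270,130,370,230),6)
E
```

```text
time: 10.5
tool_pos: [0.527, 0.0621, 0.3288]
ee_rot: [-0.646, 1.57, 2.767]
wrist_force: [1.1, 0.0, -1.1]
width: 0.017
time: 11.38
tool_pos: [0.5275, 0.0592, 0.2801]
ee_rot: [2.817, 1.569, -0.056]
wrist_force: [0.1, -0.1, -1.7]
width: 0.0171
[0.52751589 0.05929899 0.28032667]
```

View pics/v6.png

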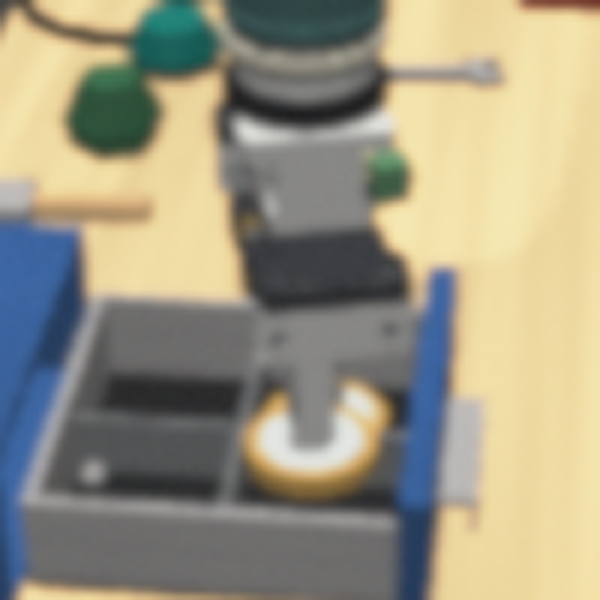

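Wheel B is over the front left well at (312,440), with wheel A behind it. I lower it in and release.

```bash
python3 -m pendant '{"turn":[[0,0,0],[0,0,0],[0,0,0],[0,0,0],[0,0,0],[0,0,0],[0,0,0],[0,0,0]],"delta_pos":[[0,0,-1.5],[0,0,-1.3],[0,0,-1],[0,0,-0.5],[0,0,-0.3],[0,0,-0.2],[0,0,0],[0,0,0]],"gripper":[1.5,1.5,1.5,1.5,1.5,1.5,1.5,1.5]}' && python3 -m pendant '{"turn":[[0,0,0],[0,0,0],[0,0,0],[0,0,0],[0,0,0],[0,0,0],[0,0,0]],"delta_pos":[[0,0,0],[0,0,0],[0,0,0],[0,0,0],[0,0,2],[0,0,4],[0,0,4]],"gripper":[2.2,3,4,4,4,4,4]}'
python3 - <<'E'
from m import *
s,ds=snap('side'); print(robot.get_obs()['tool_pos'])
C=cloud('side',ds)
blobs((C[...,2]>.023)&(C[...,2]<.034)&(C[...,0]>.48)&(C[...,0]<.57)&(C[...,1]<.12)&(C[...,1]>-.06),C,name='wheels',amin=5)
E
```

```text
time: 12.42
tool_pos: [0.5273, 0.0596, 0.2315]
ee_rot: [2.65, 1.57, -0.223]
wrist_force: [0.2, 0.3, -1.5]
width: 0.0173
time: 13.3
tool_pos: [0.527, 0.0596, 0.3319]
ee_rot: [-0.218, 1.57, -3.091]
wrist_force: [0.5, -0.4, -0.9]
width: 0.0401
[0.52826667 0.05962474 0.33891529]
wheels px [313.4 195. ] n 7 mean [ 0.5658 -0.0415] rect 565.9 -42.3 0.5 26.8 0.6 z50/95 [0.0267 0.0331]
wheels px [324.8 197.8] n 104 mean [ 0.5272 -0.0314] rect 528.3 -33.0 62.0 42.2 7.9 z50/95 [0.0265 0.0295]
wheels px [320.9 208.2] n 100 mean [0.5329 0.026 ] rect 524.5 34.2 78.8 41.5 4.8 z50/95 [0.027  0.0323]
wheels px [327.8 213. ] n 37 mean [0.5091 0.0459] rect 507.2 45.1 21.4 27.8 6.4 z50/95 [0.0264 0.0284]
wheels px [320.1 225.8] n 85 mean [0.525  0.1112] rect 524.2 111.7 85.6 6.9 0.8 z50/95 [0.0284 0.033 ]
```

```bash
python3 -m pendant '{"turn":[[0,0,0.17],[0,0,0.17],[0,0,0.17],[0,0,0.17],[0,0,0.17],[0,0,0.17],[0,0,0.17],[0,0,0.17]],"delta_pos":[[0,2,0],[-0.7,3.5,0],[-1,4,0],[-1,4,0],[-1,4,0],[-1,4,0],[-1,3.5,0],[0,1,0]],"gripper":[4,4,4,4,4,4,4,4]}' && python3 -m pendant '{"turn":[[0,0,0.16],[0,0,0],[0,0,0]],"delta_pos":[[0,0,0],[0,0,0],[0,0,0]],"gripper":[4,4,4]}'
python3 - <<'E'
from m import *
from scipy.spatial.transform import Rotation as Ro
o=robot.get_obs(); R=Ro.from_euler('xyz',o['ee_rot']).as_matrix(); print(o['tool_pos'],'jaw yaw',np.degrees(np.arctan2(R[1,1],R[0,1])))
t,dt=snap('top'); s,ds=snap('side')
C=cloud('top',dt);S=cloud('side',ds)
for nm,K in(('top',C),('side',S)):
  x,y,z=K[...,0],K[...,1],K[...,2]
  div=(z>.043)&(z<.056)
  a=K[div&(abs(x-.572)<.012)&(y>-.06)&(y<.09)&(abs(y-.016)>.012)]; 
  b=K[div&(x>.6)&(x<.635)&(abs(y-.016)<.015)]
  w=(z>.06)&(z<.07)&(x>.5)&(x<.64)
  l=K[w&(y>.08)&(y<.14)]; r=K[w&(y<-.05)&(y>-.1)]
  if len(a)>9: k=np.polyfit(a[:,1],a[:,0],1); print(nm,'cross x',np.polyval(k,.016).round(4),'yaw',-np.degrees(k[0]).round(2),len(a))
  for q,g in(('ydiv',b),('L',l),('R',r)):
    if len(g)>9: k=np.polyfit(g[:,0],g[:,1],1); print(nm,q,np.polyval(k,.572).round(4),'yaw',np.degrees(k[0]).round(2),len(g))
E
```

```text
time: 14.35
tool_pos: [0.4692, 0.3216, 0.3308]
ee_rot: [-2.611, 1.57, 2.168]
wrist_force: [-0.3, -0.5, 0.3]
width: 0.0398
time: 14.72
tool_pos: [0.4702, 0.3194, 0.331]
ee_rot: [-0.962, 1.571, -2.317]
wrist_force: [0.6, -0.7, -0.2]
width: 0.0399
[0.47021389 0.31941967 0.33100596] jaw yaw 12.348073770486439
top cross x 0.5676 yaw 0.29 87
top ydiv 0.0168 yaw -1.85 23
top L 0.1067 yaw 0.17 103
top R -0.0766 yaw 0.26 109
side cross x 0.5673 yaw -0.23 24
side L 0.1108 yaw -0.27 36
side R -0.0732 yaw -0.33 49
```

```bash
python3 -m pendant '{"turn":[[0,0,0],[0,0,0],[0,0,0],[0,0,0],[0,0,0],[0,0,0],[0,0,0],[0,0,0]],"delta_pos":[[0,0,-2.5],[0,0,-3],[0,0,-2.5],[0,0,-2],[0,0,-1.5],[0,0,-0.8],[0,0,0],[0,0,0]],"gripper":[4,4,4,4,4,4,4,4]}' && python3 -m pendant '{"turn":[[0,0,0],[0,0,0],[0,0,0],[0,0,0],[0,0,0],[0,0,0],[0,0,0],[0,0,0]],"delta_pos":[[0,0,0],[0,0,0],[0,0,0],[0,0,0],[0,0,0],[0,0,1.5],[0,0,3],[0,0,0]],"gripper":[3,2,1,0.8,0.8,0.8,0.8,0.8]}'
python3 - <<'E'
from m import *
s,ds=snap('side'); t,dt=snap('top'); print(robot.get_obs()['tool_pos']); save(s,'v7.png',(270,200,430,340),4)
for n,d in(('side',ds),('top',dt)):
    C=cloud(n,d); m=(C[...,2]>.03)&(C[...,2]<.075)&(C[...,0]>.36)&(C[...,0]<.6)&(C[...,1]>.21)&(C[...,1]<.43); blobs(m,C,name=n)
    P=C[m];A=np.c_[P[:,:2],np.ones(len(P))];
    for _ in range(5):
        k=np.linalg.lstsq(A,P[:,2],rcond=None)[0]; r=abs(A@k-P[:,2]); A,P=A[r<.01],P[r<.01]
    print(n,'plane tilt',k)
E
```

```text
time: 15.82
tool_pos: [0.4705, 0.3198, 0.2092]
ee_rot: [1.843, 1.569, 0.49]
wrist_force: [0.4, -0.3, -0.9]
width: 0.0402
time: 16.82
tool_pos: [0.471, 0.32, 0.2563]
ee_rot: [1.864, 1.565, 0.511]
wrist_force: [0.8, 0.5, -2.8]
width: 0.0117
[0.46998281 0.31947885 0.25299768]
side px [332.4 281.8] n 3570 mean [0.468  0.3351] rect 470.8 322.6 170.0 172.6 12.4 z50/95 [0.0496 0.0644]
side px [332.  255.3] n 38 mean [0.4771 0.2487] rect 477.5 252.6 30.6 9.8 89.6 z50/95 [0.0492 0.0552]
side plane tilt [0.00155558 0.0144431  0.04442344]
top px [214.8 219.5] n 1777 mean [0.4803 0.2764] rect 479.0 278.8 170.4 87.7 12.6 z50/95 [0.0499 0.0642]
top px [175.1 248.2] n 157 mean [0.4024 0.3832] rect 399.8 381.6 76.2 34.0 33.0 z50/95 [0.054  0.0664]
top plane tilt [-0.00152656  0.00364706  0.04958626]
```

View pics/v7.png

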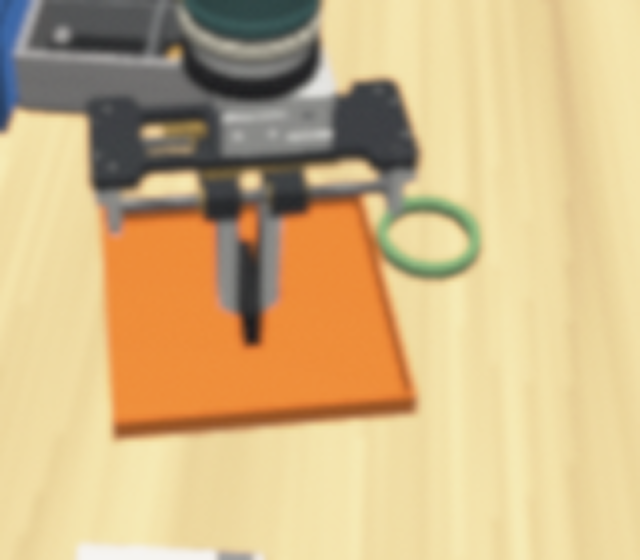

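The tray is held level by its grip at crop (248,290), and the bangle at (430,235) is untouched. I lift, square it up and carry it over the drawer.

```bash
python3 -m pendant '{"turn":[[0,0,0],[0,0,0],[0,0,-0.05],[0,0,-0.05],[0,0,-0.05],[0,0,-0.03],[0,0,-0.03],[0,0,0]],"delta_pos":[[0,0,3],[0,0,3],[0.5,-2,2.5],[1,-3,0],[1.5,-4,0],[1.5,-4,0],[1.5,-4,0],[1.5,-4,0]],"gripper":[0.8,0.8,0.8,0.8,0.8,0.8,0.8,0.8]}' && python3 -m pendant '{"turn":[[0,0,0],[0,0,0],[0,0,0],[0,0,0],[0,0,0],[0,0,0]],"delta_pos":[[1.2,-4,0],[0.9,-3.4,0],[0.1,-2,0],[0,0,0],[0,0,0],[0,0,0]],"gripper":[0.8,0.8,0.8,0.8,0.8,0.8]}'
cat > tr.py <<'E'
from m import *
from scipy.spatial.transform import Rotation as Ro
def jaw():
    o=robot.get_obs(); R=Ro.from_euler('xyz',o['ee_rot']).as_matrix(); print(o['tool_pos'],'jaw yaw',np.degrees(np.arctan2(R[1,1],R[0,1])).round(2),'tilt',R[:,0].round(3),o['wrist_force'].round(1))
def tray(n,im,d):
    C=cloud(n,d);h=cv2.cvtColor(im,cv2.COLOR_RGB2HSV); m=(h[...,0]<18)&(h[...,1]>150)&(h[...,2]>90)&(C[...,0]>.4)&(C[...,0]<.7)&(abs(C[...,1])<.15)&(d>0)
    m=cv2.morphologyEx(m.astype(np.uint8),cv2.MORPH_OPEN,np.ones((2,2)))>0
    blobs(m,C,name=n,amin=80)
    P=C[m]; print(n,'z',np.percentile(P[:,2],[5,50,95]).round(4)); return C,m
E
python3 - <<'E'
from tr import *
jaw(); s,ds=snap('side'); t,dt=snap('top'); tray('side',s,ds); tray('top',t,dt)
save(cv2.hconcat([cv2.resize(t[130:250,245:365],(400,400),interpolation=2),cv2.resize(s[110:240,250:380],(400,400),interpolation=2)]),'v8.png')
E
```

```text
time: 17.92
tool_pos: [0.5451, 0.1082, 0.3361]
ee_rot: [-1.507, 1.567, -3.07]
wrist_force: [1.0, 0.5, -3.4]
width: 0.0118
time: 18.68
tool_pos: [0.5669, 0.0168, 0.3382]
ee_rot: [3.004, 1.57, 1.443]
wrist_force: [-0.2, -0.1, -2.3]
width: 0.0117
[0.56693561 0.01681058 0.33824608] jaw yaw 0.56 tilt [ 0.  0. -1.] [-0.2 -0.1 -2.3]
side px [310.4 180.2] n 1682 mean [0.5624 0.0274] rect 543.1 328.2 174.4 1186.2 3.8 z50/95 [0.1313 0.1449]
side z [0.1288 0.1313 0.1451]
top px [299.  195.4] n 960 mean [0.5272 0.0371] rect 490.0 31.2 128.1 241.6 85.9 z50/95 [0.1338 0.3622]
top z [0.0485 0.1339 0.3341]
```

View pics/v8.png

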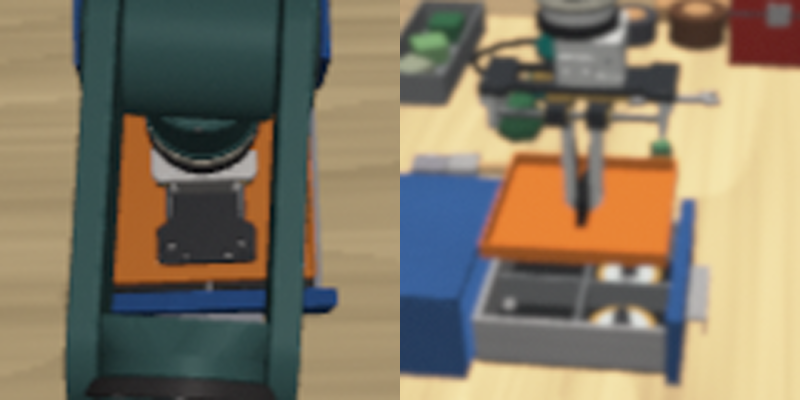

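The tray is above the drawer at right half (580,205), with its front and back edges parallel to the panel. I tighten the measurement with a height band, using the drawer from the same camera for reference.

```bash
python3 - <<'E'
from tr import *
s,ds=snap('side');t,dt=snap('top')
for n,d in(('side',ds),('top',dt)):
    C=cloud(n,d); m=(C[...,2]>.122)&(C[...,2]<.152)&(C[...,0]>.45)&(C[...,0]<.68)&(abs(C[...,1])<.13)
    im=s if n=='side' else t; h=cv2.cvtColor(im,cv2.COLOR_RGB2HSV); m&=(h[...,0]<18)&(h[...,1]>120)
    P=C[m]; blobs(m,C,name=n,amin=80)
    x,y=P[:,0],P[:,1]
    # edges: extremes per bin
    for lab,a,b in(('front x',y,x),('left y',x,y)):
        for sg in(-1,1):
            e=[]
            for lo in np.arange(*np.percentile(a,[8,92]),.01):
                q=b[(a>=lo)&(a<lo+.01)]
                if len(q)>3: e.append((lo+.005,sg*np.max(sg*q)))
            e=np.array(e); k=np.polyfit(e[:,0],e[:,1],1); r=abs(np.polyval(k,e[:,0])-e[:,1]); e=e[r<=np.percentile(r,75)]; k=np.polyfit(e[:,0],e[:,1],1)
            print(n,lab,sg,'slope deg',np.degrees(k[0]).round(2),'mid',np.polyval(k,.0155 if lab[0]=='f' else .567).round(4))
E
```

```text
side px [309.5 179. ] n 1783 mean [0.566  0.0231] rect 565.4 17.8 169.7 177.1 0.6 z50/95 [0.1317 0.1455]
side front x -1 slope deg -1.19 mid 0.482
side front x 1 slope deg -0.66 mid 0.649
side left y -1 slope deg 1.23 mid -0.0673
side left y 1 slope deg 0.78 mid 0.1055
top px [298.5 194.7] n 907 mean [0.5325 0.0377] rect 544.7 24.7 118.8 136.9 85.8 z50/95 [0.1339 0.1471]
top front x -1 slope deg -0.57 mid 0.481
top front x 1 slope deg 98.15 mid 0.5078
top left y -1 slope deg 20.18 mid -0.0466
top left y 1 slope deg -4.27 mid 0.0819
```

```bash
python3 -m pendant '{"turn":[[0,0,-0.01],[0,0,0],[0,0,0],[0,0,0],[0,0,0],[0,0,0],[0,0,0],[0,0,0]],"delta_pos":[[0.15,-0.05,-1],[0,0,-1.5],[0,0,-1.5],[0,0,-1],[0,0,-0.6],[0,0,-0.3],[0,0,0],[0,0,0]],"gripper":[0.8,0.8,0.8,0.8,0.8,0.8,0.8,0.8]}'
python3 - <<'E'
from tr import *
jaw(); s,ds=snap('side'); save(s,'v9.png',(265,150,375,235),7)
E
```

```text
time: 19.88
tool_pos: [0.5688, 0.0151, 0.2798]
ee_rot: [1.512, 1.57, -0.061]
wrist_force: [-0.7, -0.3, -2.1]
width: 0.0121
[0.56884929 0.01505687 0.27984509] jaw yaw -0.12 tilt [ 0.001 -0.    -1.   ] [-0.7 -0.3 -2.1]
```

View pics/v9.png

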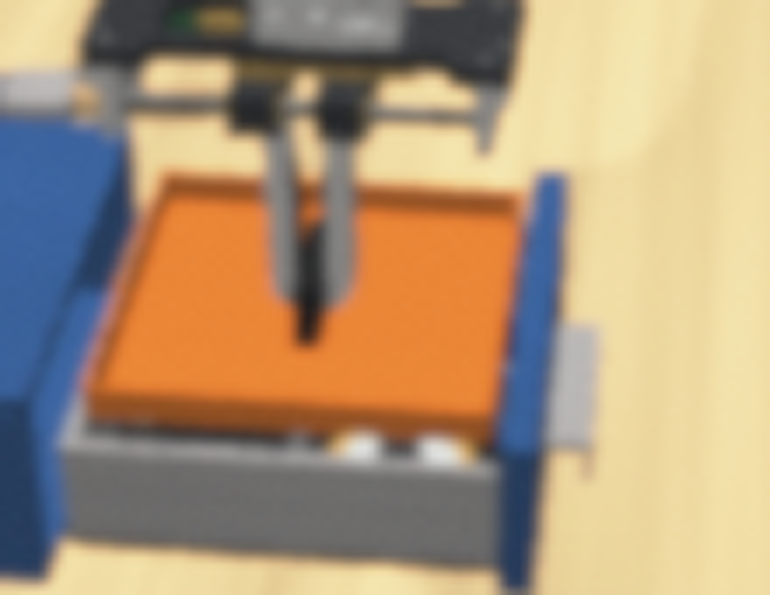

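The tray sits square over the box, with its rear corner at (90,410) inside the wall end (65,440) and its front clear of the panel (500,430). I continue slowly.

```bash
python3 -m pendant '{"turn":[[0,0,0],[0,0,0],[0,0,0],[0,0,0],[0,0,0],[0,0,0],[0,0,0],[0,0,0]],"delta_pos":[[0,0,-0.4],[0,0,-0.4],[0,0,-0.4],[0,0,-0.3],[0,0,-0.2],[0,0,0],[0,0,0],[0,0,0]],"gripper":[0.8,0.8,0.8,0.8,0.8,0.8,0.8,0.8]}'
```

```text
time: 20.92
tool_pos: [0.5687, 0.0151, 0.2624]
ee_rot: [1.554, 1.57, -0.019]
wrist_force: [0.4, 0.3, -2.0]
width: 0.012
```

Free of contact inside the walls; I lower to the dividers.

```bash
python3 -m pendant '{"turn":[[0,0,0],[0,0,0],[0,0,0],[0,0,0],[0,0,0],[0,0,0],[0,0,0],[0,0,0]],"delta_pos":[[0,0,-0.2],[0,0,-0.1],[0,0,-0.1],[0,0,-0.1],[0,0,-0.1],[0,0,0],[0,0,0],[0,0,0]],"gripper":[0.8,0.8,0.8,0.8,0.8,0.8,0.8,0.8]}'
python3 - <<'E'
from tr import *
jaw(); s,ds=snap('side');C,m=tray('side',s,ds)
P=C[m&(C[...,2]<.058)&(C[...,2]>.04)];k=np.linalg.lstsq(np.c_[P[:,:2]-[.568,.015],np.ones(len(P))],P[:,2],rcond=None)[0];print(k)
E
```

```text
time: 21.92
tool_pos: [0.569, 0.0151, 0.2584]
ee_rot: [1.53, 1.568, -0.043]
wrist_force: [-3.1, 0.8, 7.5]
width: 0.0118
[0.56904415 0.01510856 0.25843147] jaw yaw -0.11 tilt [ 0.003 -0.    -1.   ] [-3.1  0.8  7.5]
side px [310.6 199.9] n 1466 mean [0.5653 0.0211] rect 538.8 423.4 176.6 996.1 3.9 z50/95 [0.0514 0.0654]
side z [0.0492 0.0514 0.0655]
[ 0.00269892 -0.00395646  0.05129521]
```

```bash
python3 -m pendant '{"turn":[[0,0,0],[0,0,0],[0,0,0],[0,0,0],[0,0,0],[0,0,0],[0,0,0],[0,0,0]],"delta_pos":[[0,0,0.1],[0,0,0],[0,0,0],[0,0,0],[0,0,2],[0,0,4],[0,0,4],[0,0,3]],"gripper":[1.5,2.2,3,3,3,3,3,3]}' && python3 -m pendant '{"turn":[[0,0,-0.17],[0,0,-0.17],[0,0,-0.17],[0,0,-0.17],[0,0,-0.17],[0,0,-0.17],[0,0,-0.17],[0,0,-0.17]],"delta_pos":[[0,-3,0],[-1,-5,0],[-1,-6,0],[-1,-6,0],[0,-6,0],[0,-6,0],[0,-5,0],[0,-3,0]],"gripper":[3,3,3,3,3,3,3,3]}'
python3 - <<'E'
from tr import *
jaw(); s,ds=snap('side');t,dt=snap('top')
for n,im,d in(('side',s,ds),('top',t,dt)):
    C=cloud(n,d);h=cv2.cvtColor(im,cv2.COLOR_RGB2HSV);m=(h[...,0]<18)&(h[...,1]>150)&(C[...,2]>.045)&(C[...,2]<.075)&(C[...,0]>.46)&(C[...,0]<.67)&(abs(C[...,1])<.12)
    m=cv2.morphologyEx(m.astype(np.uint8),cv2.MORPH_CLOSE,np.ones((5,5)))>0; m&=(C[...,2]>.045)&(C[...,2]<.075)
    blobs(m,C,name=n,amin=200); P=C[m&(C[...,2]<.058)]; print(np.linalg.lstsq(np.c_[P[:,:2]-[.568,.015],np.ones(len(P))],P[:,2],rcond=None)[0])
    C2=(C[...,2]>.003)&(C[...,2]<.02)&(C[...,0]>.43)&(C[...,0]<.61)&(C[...,1]<-.41)&(C[...,1]>-.54); blobs(C2,C,name=n+' spanner')
save(cv2.hconcat([cv2.resize(t[130:250,245:365],(400,400),interpolation=2),cv2.resize(s[110:230,270:390],(400,400),interpolation=2)]),'v10.png')
E
```

```text
time: 22.98
tool_pos: [0.5687, 0.0151, 0.3892]
ee_rot: [1.503, 1.569, -0.07]
wrist_force: [-0.2, 0.6, 0.1]
width: 0.0302
time: 23.98
tool_pos: [0.5381, -0.3877, 0.3863]
ee_rot: [-0.477, 1.57, 2.866]
wrist_force: [0.3, 0.1, 0.6]
width: 0.0298
[ 0.53808955 -0.38766632  0.3863454 ] jaw yaw -78.49 tilt [-0.001  0.    -1.   ] [0.3 0.1 0.6]
side px [309.5 197.9] n 1649 mean [0.5708 0.008 ] rect 568.2 16.0 174.0 168.3 89.7 z50/95 [0.0515 0.0652]
[ 0.00252821 -0.0035242   0.05134914]
side spanner px [337.7 141.4] n 70 mean [ 0.5212 -0.4724] rect 520.2 -473.3 127.0 30.3 7.5 z50/95 [0.0056 0.0086]
top px [306.8 186.4] n 3460 mean [0.5692 0.0154] rect 568.5 15.1 169.7 170.6 89.8 z50/95 [0.054  0.0679]
[ 2.37612029e-04 -3.65793279e-05  5.36264384e-02]
```

View pics/v10.png

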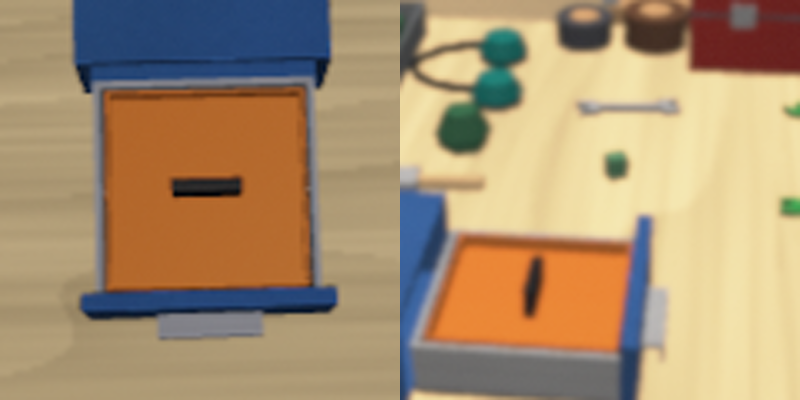

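The tray lies square and level in the drawer, centre (0.5685, 0.015). The grey spanner is unmoved, at right half (628,106). I move above it.

```bash
python3 -m pendant '{"turn":[[0,0,-0.04],[0,0,0],[0,0,0],[0,0,0],[0,0,0],[0,0,0],[0,0,0],[0,0,0]],"delta_pos":[[-0.9,-4.5,-1],[-1,-4.8,-2],[0,0,-4],[0,0,-4],[0,0,-3],[0,0,-2],[0,0,0],[0,0,0]],"gripper":[3,3,3,3,3,3,3,3]}'
python3 - <<'E'
from tr import *
jaw(); s,ds=snap('side'); t,dt=snap('top')
save(cv2.hconcat([cv2.resize(t[150:250,420:520],(400,400),interpolation=2),cv2.resize(s[95:165,300:370],(400,400),interpolation=2)]),'v11.png')
E
```

```text
time: 25.08
tool_pos: [0.5202, -0.478, 0.2291]
ee_rot: [2.155, 1.568, -0.817]
wrist_force: [0.1, 0.4, 0.2]
width: 0.0303
[ 0.52020323 -0.47800833  0.22908499] jaw yaw -80.28 tilt [ 0.002 -0.002 -1.   ] [0.1 0.4 0.2]
```

View pics/v11.png

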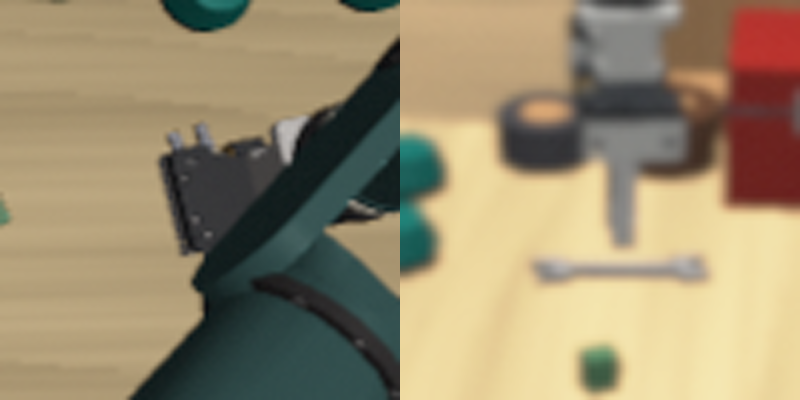

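The finger stands over mid-shaft, right half (623,245), with the spanner centre at (621,268). I lower, close and lift.

```bash
python3 -m pendant '{"turn":[[0,0,0],[0,0,0],[0,0,0],[0,0,0],[0,0,0],[0,0,0],[0,0,0],[0,0,0]],"delta_pos":[[0,0,-1.5],[0,0,-0.8],[0,0,-0.35],[0,0,0],[0,0,0],[0,0,0],[0,0,0],[0,0,0]],"gripper":[3,3,3,3,2,1,1,1]}' && python3 -m pendant '{"turn":[[0,0,0],[0,0,0],[0,0,0],[0,0,0],[0,0,0],[0,0,0]],"delta_pos":[[0,0,0],[0,0,2],[0,0,4],[0,0,4],[0,0,2],[0,0,0]],"gripper":[1,1,1,1,1,1]}'
python3 - <<'E'
from tr import *
jaw(); s,ds=snap('side'); C=cloud('side',ds); save(s,'v12.png',(290,80,390,155),7)
blobs((C[...,2]>.1)&(C[...,2]<.145)&(C[...,0]>.42)&(C[...,0]<.63)&(C[...,1]<-.41)&(C[...,1]>-.55),C,name='sp')
E
```

```text
time: 26.18
tool_pos: [0.5197, -0.478, 0.2009]
ee_rot: [2.111, 1.57, -0.861]
wrist_force: [0.6, 0.5, 0.7]
width: 0.0138
time: 26.92
tool_pos: [0.5199, -0.4781, 0.3236]
ee_rot: [2.148, 1.566, -0.824]
wrist_force: [-0.4, 0.3, -1.8]
width: 0.0136
[ 0.519854   -0.47808847  0.32356038] jaw yaw -80.33 tilt [ 0.003 -0.004 -1.   ] [-0.4  0.3 -1.8]
sp px [339.3 114.5] n 136 mean [ 0.5162 -0.4717] rect 517.5 -475.3 129.5 39.7 13.2 z50/95 [0.1277 0.1398]
```

View pics/v12.png

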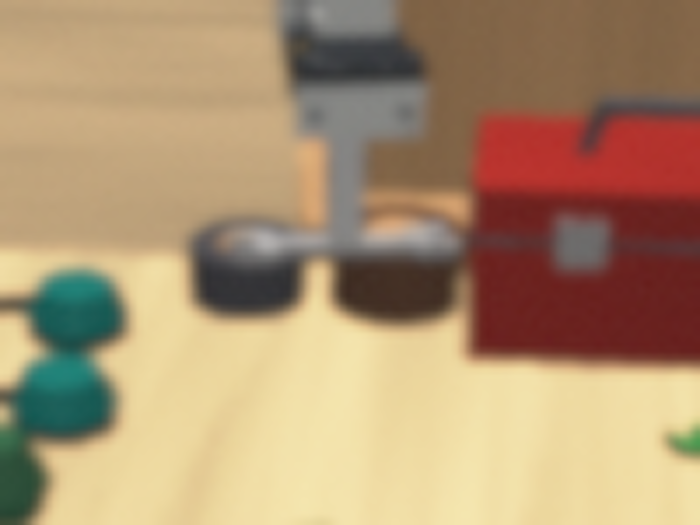

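The spanner hangs level at mid-shaft, (345,243). I carry it over the front strip of the tray while turning it across.

```bash
python3 -m pendant '{"turn":[[0,0,0.14],[0,0,0.14],[0,0,0.14],[0,0,0.14],[0,0,0.14],[0,0,0.14],[0,0,0.14],[0,0,0.14]],"delta_pos":[[0,3.5,0.5],[0,4.8,0],[0,5.2,0],[0.1,5.3,0],[0.1,5.3,0],[0.1,5.3,0],[0.1,5.3,0],[0.1,5.3,0]],"gripper":[1,1,1,1,1,1,1,1]}' && python3 -m pendant '{"turn":[[0,0,0.14],[0,0,0.14],[0,0,0],[0,0,0],[0,0,0],[0,0,0],[0,0,0]],"delta_pos":[[0,5,0],[0,4.3,0],[0,0,0],[0,0,-1.5],[0,0,-1],[0,0,0],[0,0,0]],"gripper":[1,1,1,1,1,1,1]}'
python3 - <<'E'
from tr import *
jaw(); s,ds=snap('side'); C=cloud('side',ds); save(s,'v13.png',(260,130,370,225),6)
blobs((C[...,2]>.09)&(C[...,2]<.125)&(C[...,0]>.49)&(C[...,0]<.57)&(abs(C[...,1]-.02)<.1),C,name='sp')
E
```

```text
time: 27.98
tool_pos: [0.5239, -0.0761, 0.3229]
ee_rot: [-1.562, 1.566, 2.873]
wrist_force: [0.3, -0.0, -0.4]
width: 0.0136
time: 28.85
tool_pos: [0.5248, 0.0144, 0.3006]
ee_rot: [-1.163, 1.571, -2.737]
wrist_force: [-0.6, 0.0, -0.3]
width: 0.0139
[0.5247629  0.01435136 0.30059877] jaw yaw -0.2 tilt [-0. -0. -1.] [-0.6  0.  -0.3]
sp px [323.4 188.5] n 190 mean [0.5235 0.0332] rect 523.4 19.7 35.9 125.2 7.1 z50/95 [0.1069 0.1215]
```

View pics/v13.png

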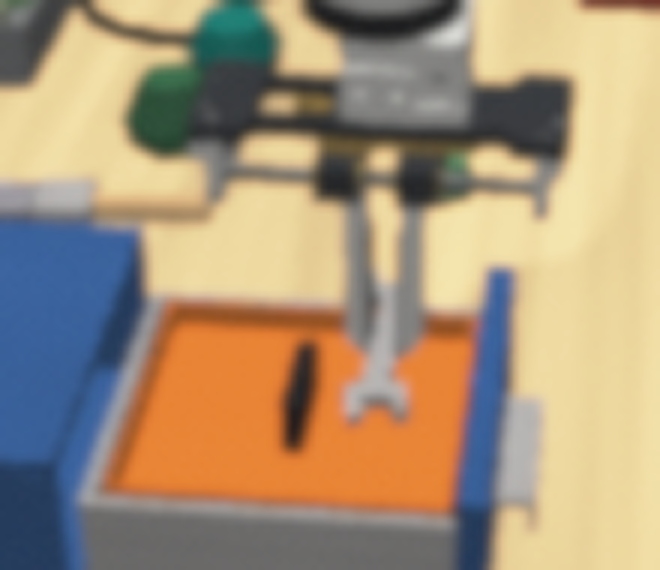

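The spanner, at (378,370), lies along the front strip between grip and panel. I lower, release and rise.

```bash
python3 -m pendant '{"turn":[[0,0,0],[0,0,0],[0,0,0],[0,0,0],[0,0,0],[0,0,0],[0,0,0],[0,0,0]],"delta_pos":[[0,0,-1.5],[0,0,-1.2],[0,0,-0.9],[0,0,-0.5],[0,0,-0.3],[0,0,-0.2],[0,0,0],[0,0,0]],"gripper":[1,1,1,1,1,1,1,1]}' && python3 -m pendant '{"turn":[[0,0,0],[0,0,0],[0,0,0],[0,0,0],[0,0,0],[0,0,0],[0,0,0],[0,0,0]],"delta_pos":[[0,0,0],[0,0,0],[0,0,0],[0,0,0],[0,0,2],[0,0,4],[0,0,4],[0,0,0]],"gripper":[1.6,2.2,3,3,3,3,3,3]}'
python3 - <<'E'
from tr import *
jaw(); s,ds=snap('side'); C=cloud('side',ds)
h=cv2.cvtColor(s,cv2.COLOR_RGB2HSV)
blobs((C[...,2]>.054)&(C[...,2]<.08)&(C[...,0]>.49)&(C[...,0]<.56)&(abs(C[...,1]-.02)<.078)&(h[...,1]<110),C,name='sp')
blobs((C[...,2]>.006)&(C[...,2]<.05)&(C[...,0]>.4)&(C[...,0]<.6)&(abs(C[...,1]-.47)<.08),C,name='stick')
E
```

```text
time: 29.9
tool_pos: [0.5248, 0.0151, 0.2551]
ee_rot: [1.482, 1.57, -0.091]
wrist_force: [0.1, 0.3, -1.5]
width: 0.0132
time: 30.9
tool_pos: [0.5254, 0.015, 0.3589]
ee_rot: [1.496, 1.562, -0.077]
wrist_force: [-0.4, 0.4, -0.7]
width: 0.03
[0.52542785 0.015039   0.35894649] jaw yaw -0.11 tilt [ 0.009 -0.001 -1.   ] [-0.4  0.4 -0.7]
sp px [324.  199.6] n 157 mean [0.5232 0.0217] rect 523.2 18.8 30.2 129.5 1.8 z50/95 [0.0597 0.0616]
stick px [312.3 341.4] n 415 mean [0.4981 0.4728] rect 498.8 471.4 99.0 17.5 3.5 z50/95 [0.0142 0.0166]
```

```bash
python3 -m pendant '{"turn":[[0,0,0.162],[0,0,0.162],[0,0,0.162],[0,0,0.162],[0,0,0.162],[0,0,0.162],[0,0,0.162],[0,0,0.162]],"delta_pos":[[0,3,0],[-0.3,4.8,0],[-0.4,5,0],[-0.4,5,0],[-0.4,5,0],[-0.4,5,0],[-0.4,5,0],[-0.4,5,0]],"gripper":[3,3,3,3,3,3,3,3]}' && python3 -m pendant '{"turn":[[0,0,0.162],[0,0,0.162],[0,0,0],[0,0,0],[0,0,0],[0,0,0],[0,0,0],[0,0,0]],"delta_pos":[[0,4.7,0],[0,2.8,0],[0,0,-3],[0,0,-4],[0,0,-3],[0,0,-2],[0,0,0],[0,0,0]],"gripper":[3,3,3,3,3,3,3,3]}'
python3 - <<'E'
from tr import *
jaw(); s,ds=snap('side'); C=cloud('side',ds); save(s,'v14.png',(260,270,380,380),5)
E
```

```text
time: 31.95
tool_pos: [0.4971, 0.3945, 0.3519]
ee_rot: [-2.256, 1.567, -2.528]
wrist_force: [0.4, -0.8, -0.1]
width: 0.0297
time: 32.95
tool_pos: [0.498, 0.4683, 0.2359]
ee_rot: [0.65, 1.569, 0.697]
wrist_force: [0.3, 0.4, 0.3]
width: 0.0298
[0.49801034 0.46828091 0.23586384] jaw yaw 92.7 tilt [ 0.002  0.001 -1.   ] [0.3 0.4 0.3]
```

View pics/v14.png

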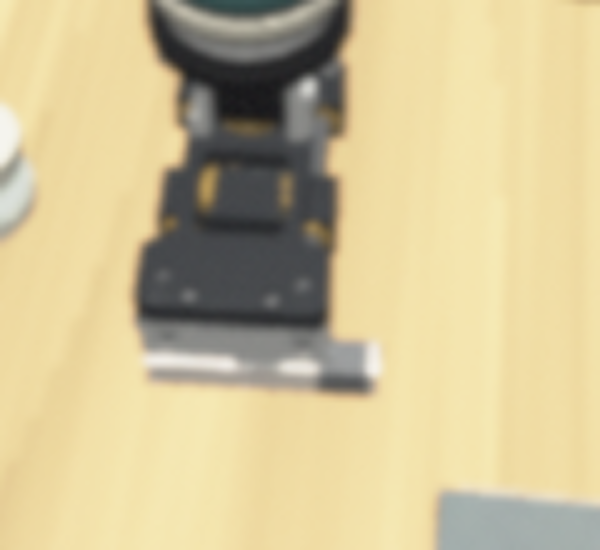

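The gripper body covers the middle of the stick, crop (240,365), with the sleeve end at (350,370). The alignment fits my numbers, so I descend, watching force and width.

```bash
python3 -m pendant '{"turn":[[0,0,0],[0,0,0],[0,0,0],[0,0,0],[0,0,0],[0,0,0],[0,0,0],[0,0,0]],"delta_pos":[[0,0,-1.3],[0,0,-1],[0,0,-0.8],[0,0,0],[0,0,0],[0,0,0],[0,0,0],[0,0,0]],"gripper":[3,3,3,3,2.2,1.4,1.3,1.3]}' && python3 -m pendant '{"turn":[[0,0,0],[0,0,0],[0,0,0],[0,0,0],[0,0,0],[0,0,0]],"delta_pos":[[0,0,0],[0,0,2],[0,0,4],[0,0,4],[0,0,2],[0,0,0]],"gripper":[1.3,1.3,1.3,1.3,1.3,1.3]}'
python3 - <<'E'
from tr import *
jaw(); s,ds=snap('side'); C=cloud('side',ds)
m=(C[...,2]>.1)&(C[...,2]<.155)&(C[...,0]>.42)&(C[...,0]<.58)&(abs(C[...,1]-.47)<.05)
blobs(m,C,name='stick')
E
```

```text
time: 34.0
tool_pos: [0.4978, 0.4682, 0.2043]
ee_rot: [0.74, 1.57, 0.788]
wrist_force: [0.5, 1.0, 1.1]
width: 0.0153
time: 34.75
tool_pos: [0.4979, 0.4682, 0.3263]
ee_rot: [0.63, 1.566, 0.677]
wrist_force: [-0.1, 0.0, -0.5]
width: 0.0159
[0.49786371 0.46820193 0.32628065] jaw yaw 92.7 tilt [ 0.003  0.003 -1.   ] [-0.1  0.  -0.5]
stick px [320.9 308.3] n 217 mean [0.4776 0.4751] rect 496.5 479.1 100.3 22.9 13.4 z50/95 [0.1345 0.1401]
```

```bash
python3 -m pendant '{"turn":[[0,0,-0.162],[0,0,-0.162],[0,0,-0.162],[0,0,-0.162],[0,0,-0.162],[0,0,-0.162],[0,0,-0.162],[0,0,-0.162]],"delta_pos":[[0,-3,0.5],[0.5,-4.5,0],[1,-5,0],[1,-5,0],[1,-5,0],[1,-5,0],[1.5,-5,0],[1.5,-5,0]],"gripper":[1.3,1.3,1.3,1.3,1.3,1.3,1.3,1.3]}' && python3 -m pendant '{"turn":[[0,0,-0.162],[0,0,-0.16],[0,0,0],[0,0,0],[0,0,0],[0,0,0],[0,0,0]],"delta_pos":[[2,-5,0],[1.9,-2.8,0],[0,0,0],[0,0,-1.5],[0,0,-1],[0,0,0],[0,0,0]],"gripper":[1.3,1.3,1.3,1.3,1.3,1.3,1.3]}'
python3 - <<'E'
from tr import *
jaw(); s,ds=snap('side'); C=cloud('side',ds); save(s,'v15.png',(240,120,370,225),6)
m=(C[...,2]>.095)&(C[...,2]<.14)&(C[...,0]>.58)&(C[...,0]<.64)&(abs(C[...,1]-.02)<.08)
blobs(m,C,name='stick')
E
```

```text
time: 35.8
tool_pos: [0.5723, 0.0914, 0.3258]
ee_rot: [-1.845, 1.566, -3.099]
wrist_force: [0.4, 0.0, -0.8]
width: 0.0158
time: 36.67
tool_pos: [0.6115, 0.0158, 0.3038]
ee_rot: [1.383, 1.571, -0.186]
wrist_force: [-0.6, 0.0, 0.5]
width: 0.0153
[0.61148349 0.01576612 0.30375452] jaw yaw 0.07 tilt [ 0. -0. -1.] [-0.6  0.   0.5]
stick px [295.1 183.8] n 198 mean [0.6091 0.0302] rect 608.5 20.0 95.6 36.7 76.7 z50/95 [0.1142 0.1364]
```

The picture budget is spent, so from here on I go by numbers. The stick is at the expected place, (0.611, 0.016), so I lower it.

```bash
python3 -m pendant '{"turn":[[0,0,0],[0,0,0],[0,0,0],[0,0,0],[0,0,0],[0,0,0],[0,0,0],[0,0,0]],"delta_pos":[[0,0,-1.5],[0,0,-1.2],[0,0,-0.9],[0,0,-0.5],[0,0,-0.3],[0,0,-0.2],[0,0,0],[0,0,0]],"gripper":[1.3,1.3,1.3,1.3,1.3,1.3,1.3,1.3]}' && python3 -m pendant '{"turn":[[0,0,0],[0,0,0],[0,0,0],[0,0,0],[0,0,0],[0,0,0],[0,0,0],[0,0,0]],"delta_pos":[[0,0,0],[0,0,0],[0,0,0],[0,0,0],[0,0,2],[0,0,4],[0,0,4],[-4,0,0]],"gripper":[1.8,2.4,3,3,3,3,3,3]}'
python3 - <<'E'
from tr import *
jaw(); s,ds=snap('side'); C=cloud('side',ds)
h=cv2.cvtColor(s,cv2.COLOR_RGB2HSV)
for nm,a,b in(('sp',.49,.56),('stick',.58,.645)):
    m=(C[...,2]>.054)&(C[...,2]<.09)&(C[...,0]>a)&(C[...,0]<b)&(abs(C[...,1]-.02)<.078)&(h[...,1]<110); blobs(m,C,name=nm)
E
```

```text
time: 37.72
tool_pos: [0.6118, 0.0151, 0.2581]
ee_rot: [1.501, 1.57, -0.07]
wrist_force: [0.5, 0.6, -1.0]
width: 0.0154
time: 38.72
tool_pos: [0.5733, 0.0148, 0.3623]
ee_rot: [1.502, 1.561, -0.069]
wrist_force: [-1.3, 0.2, 0.7]
width: 0.03
[0.57327295 0.01484434 0.36226557] jaw yaw -0.01 tilt [ 0.01  -0.001 -1.   ] [-1.3  0.2  0.7]
sp px [324.1 199.6] n 158 mean [0.5231 0.0218] rect 523.3 20.1 30.1 132.6 1.8 z50/95 [0.0599 0.062 ]
stick px [296.3 196.4] n 125 mean [0.6094 0.0228] rect 610.1 17.2 103.7 16.4 89.7 z50/95 [0.0667 0.0691]
```

Both tools lie flat in the tray: spanner top 62 mm, stick top 69 mm above the bench. I move in front of the panel with the jaws closed and turned across it.

```bash
python3 -m pendant '{"turn":[[0,0,0.17],[0,0,0.17],[0,0,0.17],[0,0,0.17],[0,0,0.17],[0,0,0.17],[0,0,0.17],[0,0,0.17]],"delta_pos":[[-3,0,0],[-4,0,0],[-4,0,0],[-3,0,0],[-0.5,0,0],[0,0,0],[0,0,0],[0,0,0]],"gripper":[2,1,0,0,0,0,0,0]}' && python3 -m pendant '{"turn":[[0,0,0.17],[0,0,0.04],[0,0,0],[0,0,0],[0,0,0],[0,0,0],[0,0,0]],"delta_pos":[[0,0,0],[0,0,-2],[0,0,-3],[0,0,-3],[0,0,-2],[0,0,0],[0,0,0]],"gripper":[0,0,0,0,0,0,0]}'
python3 - <<'E'
from tr import *
jaw(); s,ds=snap('side'); C=cloud('side',ds);h=cv2.cvtColor(s,cv2.COLOR_RGB2HSV)
m=(h[...,0]>100)&(h[...,0]<125)&(h[...,1]>120)&(C[...,2]>.06)&(C[...,0]>.42)&(C[...,0]<.52)&(abs(C[...,1])<.13)
blobs(m,C,name='panel')
m=(C[...,2]>.055)&(C[...,2]<.1)&(C[...,0]>.39)&(C[...,0]<.455)&(abs(C[...,1]-.015)<.05)
blobs(m,C,name='finger',amin=8)
E
```

```text
time: 39.78
tool_pos: [0.4265, 0.0151, 0.3577]
ee_rot: [1.975, 1.571, 1.769]
wrist_force: [0.4, -0.0, -0.1]
width: 0.0007
time: 40.65
tool_pos: [0.427, 0.015, 0.2586]
ee_rot: [-0.024, 1.569, -0.024]
wrist_force: [0.5, -0.7, 0.1]
width: 0.0002
[0.42700165 0.01503329 0.25860133] jaw yaw 89.95 tilt [ 0.001 -0.    -1.   ] [ 0.5 -0.7  0.1]
panel px [340.2 200.4] n 145 mean [0.4713 0.0541] rect 468.1 24.8 16.7 201.3 0.2 z50/95 [0.0858 0.088 ]
finger px [356.  196.4] n 67 mean [0.426 0.028] rect 425.8 27.7 9.8 19.6 78.8 z50/95 [0.0818 0.0981]
```

```bash
python3 -m pendant '{"turn":[[0,0,0],[0,0,0],[0,0,0],[0,0,0],[0,0,0],[0,0,0],[0,0,0],[0,0,0]],"delta_pos":[[1,0,0],[0.7,0,0],[0.4,0,0],[0.4,0,0],[0.4,0,0],[0.6,0,0],[0.8,0,0],[1,0,0]],"gripper":[0,0,0,0,0,0,0,0]}' && python3 -m pendant '{"turn":[[0,0,0],[0,0,0],[0,0,0],[0,0,0],[0,0,0],[0,0,0],[0,0,0],[0,0,0]],"delta_pos":[[1.2,0,0],[1.5,0,0],[1.5,0,0],[1.5,0,0],[1.5,0,0],[1.2,0,0],[1,0,0],[0.6,0,0]],"gripper":[0,0,0,0,0,0,0,0]}'
python3 - <<'E'
from tr import *
jaw(); s,ds=snap('side'); C=cloud('side',ds);h=cv2.cvtColor(s,cv2.COLOR_RGB2HSV)
m=(h[...,0]>100)&(h[...,0]<125)&(h[...,1]>120)&(C[...,2]>.06)&(C[...,2]<.093)&(C[...,0]>.42)&(C[...,0]<.65)&(abs(C[...,1])<.13)
blobs(m,C,name='panel')
for nm,a,b in(('sp',.59,.66),('stick',.66,.75)):
    m=(C[...,2]>.054)&(C[...,2]<.08)&(C[...,0]>a)&(C[...,0]<b)&(abs(C[...,1]-.02)<.078)&(h[...,1]<110); blobs(m,C,name=nm)
E
```

```text
time: 41.7
tool_pos: [0.48, 0.0152, 0.2575]
ee_rot: [2.668, 1.57, 2.667]
wrist_force: [-2.9, -0.0, 0.9]
width: 0.0
time: 42.7
tool_pos: [0.5803, 0.0149, 0.2577]
ee_rot: [-1.181, 1.57, -1.182]
wrist_force: [-4.3, 0.4, 1.1]
width: 0.0005
[0.58032197 0.01487297 0.25768184] jaw yaw 89.95 tilt [ 0. -0. -1.] [-4.3  0.4  1.1]
panel px [297.8 205.3] n 137 mean [0.5929 0.0867] rect 593.6 64.0 11.8 120.5 0.3 z50/95 [0.0849 0.088 ]
sp px [284.3 197.5] n 145 mean [0.6472 0.0236] rect 646.6 21.3 27.5 126.7 0.7 z50/95 [0.06  0.062]
```

```bash
python3 -m pendant '{"turn":[[0,0,0],[0,0,0],[0,0,0],[0,0,0],[0,0,0],[0,0,0],[0,0,0],[0,0,0]],"delta_pos":[[1,0,0],[1,0,0],[1,0,0],[0.8,0,0],[0.6,0,0],[0.4,0,0],[0.3,0,0],[0,0,0]],"gripper":[0,0,0,0,0,0,0,0]}' && python3 -m pendant '{"turn":[[0,0,0],[0,0,0],[0,0,0],[0,0,0]],"delta_pos":[[0.4,0,0],[0.4,0,0],[0.4,0,0],[0.4,0,0]],"gripper":[0,0,0,0]}'
```

```text
time: 43.75
tool_pos: [0.6311, 0.0152, 0.2577]
ee_rot: [0.274, 1.569, 0.273]
wrist_force: [0.7, -0.6, -0.8]
width: 0.0005
time: 44.25
tool_pos: [0.646, 0.0153, 0.2577]
ee_rot: [3.007, 1.568, 3.007]
wrist_force: [-4.6, -0.1, 1.7]
width: 0.0002
```

```bash
for i in 1 2 3; do python3 -m pendant '{"turn":[[0,0,0],[0,0,0]],"delta_pos":[[0.3,0,0],[0,0,0]],"gripper":[0,0]}' | grep -E "tool_pos|force"; done
```

```text
tool_pos: [0.6489, 0.0153, 0.2577]
wrist_force: [-7.5, 0.2, 3.8]
tool_pos: [0.6503, 0.0153, 0.2578]
wrist_force: [-15.7, -0.4, 9.4]
tool_pos: [0.6516, 0.0153, 0.2578]
wrist_force: [-23.4, -0.6, 14.2]
```

```bash
cat > pn.py <<'E'
from tr import *
jaw(); s,ds=snap('side'); t,dt=snap('top')
for n,im,d in(('side',s,ds),('top',t,dt)):
    C=cloud(n,d);h=cv2.cvtColor(im,cv2.COLOR_RGB2HSV)
    b=(h[...,0]>100)&(h[...,0]<125)&(h[...,1]>120)&(abs(C[...,1]-.015)<.105)
    m=b&(C[...,2]>.075)&(C[...,2]<.093)&(C[...,0]>.6)&(C[...,0]<.69)
    P=C[m]; print(n,len(P),'panel x pct',np.percentile(P[:,0],[5,50,95]).round(4) if len(P) else '')
    m=b&(C[...,2]>.094)&(C[...,2]<.108)&(C[...,0]>.62); P=C[m]; print(n,'cab x pct',np.percentile(P[:,0],[.5,5]).round(4))
E
python3 pn.py; python3 -m pendant '{"turn":[[0,0,0],[0,0,0],[0,0,0],[0,0,0]],"delta_pos":[[0.5,0,0],[0,0,0],[0,0,0],[0,0,0]],"gripper":[0,0,0,0]}'
```

```text
[0.65156647 0.01532849 0.25778649] jaw yaw 89.98 tilt [-0.019  0.    -1.   ] [-23.4  -0.6  14.2]
side 129 panel x pct [0.6558 0.6632 0.6704]
side cab x pct [0.6702 0.687 ]
top 45 panel x pct [0.656  0.6668 0.6707]
top cab x pct [0.6714 0.7083]
time: 45.6
tool_pos: [0.6537, 0.0153, 0.2578]
ee_rot: [-3.141, 1.541, 3.141]
wrist_force: [-35.9, -1.0, 19.9]
width: 0.0006
```

The force rises steadily against a stop, and the panel's back (x 0.670) meets the cabinet front (0.670), so the drawer is home. I back off and rise.

```bash
python3 -m pendant '{"turn":[[0,0,0],[0,0,0],[0,0,0],[0,0,0],[0,0,0],[0,0,0],[0,0,0],[0,0,0]],"delta_pos":[[-0.6,0,0],[-0.6,0,0],[-2,0,0],[-4,0,0],[-5,0,0],[-5,0,2],[-5,0,4],[0,0,4]],"gripper":[0,0,0,0,0,0,0,0]}'; python3 -m pendant '{"turn":[[0,0,0],[0,0,0],[0,0,0],[0,0,0]],"delta_pos":[[-1,-5,3],[-1,-5,3],[0,-5,0],[0,0,0]],"gripper":[0,0,0,0]}'; python3 pn.py
python3 - <<'E'
from tr import *
s,ds=snap('side');C=cloud('side',ds)
inb=(C[...,0]>0.3)&(C[...,0]<.85)&(abs(C[...,1])<.45)&(C[...,2]<.25)&(C[...,2]>.006)
blobs(inb,C,name='scene')
E
```

```text
time: 46.6
tool_pos: [0.4372, 0.0154, 0.3568]
ee_rot: [1.503, 1.57, 1.502]
wrist_force: [0.7, 0.2, 1.3]
width: 0.0003
time: 47.1
tool_pos: [0.4201, -0.1376, 0.4173]
ee_rot: [-0.476, 1.567, -0.482]
wrist_force: [0.0, 0.3, -0.4]
width: 0.0002
[ 0.42011737 -0.13761529  0.41733912] jaw yaw 89.65 tilt [ 0.003 -0.002 -1.   ] [ 0.   0.3 -0.4]
side 235 panel x pct [0.6559 0.6626 0.6705]
side cab x pct [0.67 0.68]
top 483 panel x pct [0.6563 0.6624 0.6711]
top cab x pct [0.6704 0.68  ]
scene px [362.5 128. ] n 53 mean [ 0.4187 -0.1229] rect 418.5 -123.9 10.0 16.2 79.8 z50/95 [0.2362 0.2487]
scene px [262.5 137.8] n 60 mean [ 0.8366 -0.4311] rect 838.2 -435.8 23.8 27.7 1.7 z50/95 [0.0287 0.048 ]
scene px [288.6 147.8] n 197 mean [ 0.7084 -0.3502] rect 706.6 -358.2 63.4 51.4 49.6 z50/95 [0.0313 0.0488]
scene px [334.6 158.6] n 57 mean [ 0.5191 -0.3017] rect 519.0 -305.2 25.8 25.0 25.7 z50/95 [0.02  0.029]
scene px [248.8 210.5] n 6080 mean [0.7313 0.1083] rect 742.6 29.7 214.7 611.4 0.1 z50/95 [0.0954 0.1271]
scene px [377.  258.5] n 211 mean [0.3588 0.2072] rect 358.8 205.2 70.1 70.8 2.1 z50/95 [0.0098 0.0118]
scene px [254.7 304.1] n 543 mean [0.6392 0.4085] rect 641.4 402.3 50.0 47.9 60.9 z50/95 [0.045  0.0501]
```

```bash
python3 -c "
from bench import robot
print(robot.close_job())"
```

```text
the job is handed in; nothing more can be done
None
```

The grinding kit is put away and the job is handed in after about 47 s of robot time; no verdict was reported.

- **Wheels:** only two were on the bench. Each was lowered hub up into its own front well, and afterwards both discs sat at the height expected on the drawer floor.
- **Tray:** it sits square and level on the dividers, centred within about 1 mm of my drawer measurement, tilt below 0.005.
- **Spanner and stick:** the steel spanner lies flat in the front strip and the white stick in the rear strip. The tops measured 62 and 69 mm above the bench, which fits their thickness. The green spanners were not picked up.
- **Drawer:** I pushed it slowly to a firm stop, at most about 36 N. With the robot clear, the panel stayed against the cabinet front, both at x = 0.670 within about 1 mm.
- **Other things on the bench:** the last depth check showed the jade rough, jade block, bangle and jar where they started. I did not separately re-measure the bottle and brush.

**Checks that were limited or disagreed:**
- The two cameras differed by 3 to 5 mm in y, so I trusted the top one, which agreed with the grasps.
- The picture limit was reached just before the stick was placed, so that placement, the push and the final checks went by numbers only.
- I did not see the catch as a distinct force step.
- I could not see the wheels, spanner or stick inside the closed drawer; the last reading of the spanner was part-way through the push, and of the stick just before it.

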